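# Put the detailing kit back in its cut-out trays

## Robot

A 6-joint arm with a two-finger parallel gripper is mounted at the origin on the work surface. World frame = base frame: x ahead of the robot, y to its left, z up, the work surface at z = 0. Lengths are in m, angles in rad, forces in N, time in s.
With the tool pointing down it reaches from about 0.25 to 0.775 m from the base axis. Payload 4 kg.
Tool frame: the origin (TCP) lies on the centre line of the jaws, within the pads' length; the fingertips stand 14 mm ahead of it and the grasp point (between the pads) lies 5 mm behind it; z points along the fingers, y is the direction in which the jaws open and shut (so a half turn about z gives the same grasp; the last joint's range is limited). The gripper opens to 94 mm and grips with 3 to 60 N. Pads are 16 mm wide; open, the fingers measure 119 mm over their backs; the gripper's body (75 mm by 177 mm) begins 78 mm behind the grasp point.
Start: joints at [-1.378, 0.087, 1.371, -0, 1.684, -0.103], TCP at [0.16, -0.526, 0.22] pointing down, gripper open.
Joint ranges: [-3.1, 3.1], [-0.76, 2.03], [0.27, 2.55], [-1.08, 4.22], [0.17, 2.65], [-2.57, 2.57]. Speed limits (rad/s): [2.79, 2.79, 3.14, 3.14, 3.14, 3.14].

## Interface

Orientations are given as a 3x3 rotation matrix whose columns are the frame's x, y, z axes.
In Python, from cell import r gives the robot as it stands.
- The arm moves only by the tool servo_tool, never from a script. Its argument "rows" is a list of rows, each an object with "claw": the opening, from 0 (shut) to 1 (fully open); "offset": the shift along the tool's x, y, z in mm, a list of three; "rotation": the turn, a rotation vector about the tool's x, y, z in degrees, a list of three. A call has 1 to 5 rows; each row is the pose to reach, as a shift and turn from the pose commanded when the call began, along the tool's axes at that moment; what a row does not reach only later rows make up. A row lasts 1/12 s, in which the tool goes at most 41.7 mm and 7.16 degrees, less where a joint would pass 70% of its speed; a pose out of reach is approached as far as the arm can. A call with a gripper value outside its range is refused whole. The fingers move at their own pace and stop on an object; "grip_force" is the grip in N (left out, the last holds). Time passes only in rows, so rows that repeat a pose let the fingers close. It gives the time, the measured TCP pose, the force and the opening at its end, in the units of the state.
- r.get_state(): the state, without advancing time (a new reading comes with each control period).
- r.grab_frame(name): name is "scene" or "top"; returns a dict with "frame" (420x560x3 uint8, red, green, blue), "intrinsics" (3x3 intrinsics, pixels), "R" (3x3) and "t" (3): a world point X has camera coordinates R X + t. Camera axes: x right, y down, z forward; pixel columns grow to the right and rows downward; lengths in m; the calibration is good to about 2 mm. A picture is of the moment at which its call begins. There is no depth.
- r.job_done(): hands the job in, once; it reports no verdict.
The state is a dict: "t": time; "joint_positions": joint angles; "qd": joint speeds; "joint_efforts": joint torques, N m; "ee_pos": TCP position; "tool_rot": TCP orientation; "force": force on the tool from outside, world axes, zero at the start; "ft_torque": the same for the moment, N m; "grip_width": finger opening in m.
Only numpy, scipy, OpenCV 4.12 (cv2) and the standard library are available. Lean on these libraries where they do the work, as an engineer would, in place of code of your own. Each camera call takes 0.05 s, during which the arm holds its last target.

## Task

Put the detailing kit away: paint gauge, inspection lamp, polisher backing plate and coating bottle each go into the tray whose cut-out has their shape, set down (not dropped) so that they sit flat on the recess floor. Keep the bottle upright all the time, and leave the two freshly coated wheel centre caps undisturbed on the bench.

Things in the scene. Friction and masses are not known exactly. Their poses are not given: they have to be found in the camera images.
- gauge: Paint thickness gauge lying flat: red rounded box, black face with a grey-green screen and four grey keys on top; 100 mm long (its x; the last 10 mm at +x is a round steel probe 18 mm across), 56 wide (y), 28 high. About 0.2 kg. Origin at the centre of its underside, z up. Either way round is right in its tray.
- lamp: Inspection lamp, lying flat: green rounded bar with black bands at its ends and a white LED strip on top, 112 mm long (its x), 32 mm wide (y), 30 mm high. About 0.18 kg. Origin at the centre of its underside, z up. Either way round is right in its tray.
- plate: Polisher backing plate, hub up: blue disc on a black face, 72 mm across and 12 mm high, with a bare metal hub 34 mm across standing on its middle from 12 mm up to 34 mm, by which it is gripped. About 0.25 kg. Origin at the centre of its underside, z up.
- bottle: Small amber glass coating bottle, standing, closed: straight body 38 mm across up to 52 mm, with a white label and an orange band, then a neck and a black cap 24 mm across up to 78 mm. About 0.11 kg. Origin at the centre of its underside, z up.
- tray_gauge: Fixed kit tray, 150 (its x) by 112 (its y) by 16 mm high, black top layer over a yellow base that shows in the recess. Origin on the bench under the recess's centre, z up. Recess floor 6 mm above it, 10 mm deep, upright walls. Oblong recess for the gauge, 116 (x) by 72 mm (y). Midway on each long side a black finger notch, 36 mm long, 5 mm deep, goes 12 mm further out.
- tray_lamp: Fixed kit tray, 150 (its x) by 112 (its y) by 16 mm high, black top layer over a yellow base that shows in the recess. Origin on the bench under the recess's centre, z up. Recess floor 6 mm above it, 10 mm deep, upright walls. Long narrow recess for the lamp, 128 (x) by 48 mm (y). Midway on each long side a black finger notch, 36 mm long, 5 mm deep, goes 16 mm further out.
- tray_plate: Fixed kit tray, 150 (its x) by 112 (its y) by 16 mm high, black top layer over a yellow base that shows in the recess. Origin on the bench under the recess's centre, z up. Recess floor 6 mm above it, 10 mm deep, upright walls. Large round recess for the backing plate, 88 mm across.
- tray_bottle: Fixed kit tray, 150 (its x) by 112 (its y) by 16 mm high, black top layer over a yellow base that shows in the recess. Origin on the bench under the recess's centre, z up. Recess floor 6 mm above it, 10 mm deep, upright walls. Small round recess for the bottle, 54 mm across.
- cap_a: Freshly coated wheel centre cap, a loose glossy black disc with a thin chrome ring and three chrome bars, 56 mm across, 18 mm high, to be left where it is. Origin at the centre of its underside.
- cap_b: A second, identical wheel centre cap (56 mm across, 18 mm high), also to be left where it is. Origin at the centre of its underside.
There are look-alikes about, which are no part of the job. What is shaped like the gauge but pink or purple is not meant. There is more than one size of the lamp; the one meant has the size given above.

How it is judged:
By the outcome, as a careful person would: the job done as asked, in the order asked, and still so for the second after the job is handed in, with the robot touching nothing.
It also fails if it takes over 115 s, if anything falls off the work surface, if the arm or the gripper's body presses on something with over 40 N, if the wrist force passes 120 N, or if a joint passes its speed limit or range.

## Working session

There is one attempt and no reset: what is moved stays moved. The work goes in short steps, Python scripts to look and compute and a tool call to move; the robot and the scene stay as the last step left them, time stands still between calls to the robot, and variables do not carry over. Pictures are saved under pics/ and viewed, and the job is handed in when it is done.

Besides the shell and the picture viewer there is one more tool, called after "Call:" as name([rows], argument=value, ...), one row to a line, values as JSON. servo_tool: Moves the arm, as the interface text tells. Its arguments: {"type":"object","properties":{"rows":{"type":"array","items":{"type":"object","properties":{"claw":{"type":"number"},"offset":{"type":"array","items":{"type":"number"}},"rotation":{"type":"array","items":{"type":"number"}}}}},"grip_force":{"type":"number"}},"required":["rows"]}

```bash
ls; mkdir -p pics; python3 - <<'E'
from cell import r
import cv2,numpy as np
s=r.get_state(); print(s)
for n in("scene","top"):
    f=r.grab_frame(n); cv2.imwrite(f"pics/{n}0.png",cv2.resize(f["frame"][:,:,::-1],None,fx=1.42,fy=1.42,interpolation=cv2.INTER_CUBIC)); print(n,f["intrinsics"],f["R"],f["t"])
    np.savez(f"{n}0.npz",**f)
E
```

```text
pics
{'t': 0.0, 'joint_positions': array([-1.37810788e+00,  8.79261019e-02,  1.37221815e+00, -3.09827908e-05,
        1.68360077e+00, -1.03090415e-01]), 'qd': array([ 0.00064176, -0.00125695,  0.00037601,  0.00032704,  0.00020363,
       -0.00065234]), 'joint_efforts': array([-2.86756585e-04, -3.40186214e+01, -3.02427721e+01,  7.17862090e-02,
        3.31202452e-02, -1.54634722e-04]), 'ee_pos': array([ 0.16020891, -0.52561457,  0.21833826]), 'tool_rot': array([[ 9.56576455e-01,  2.91481200e-01, -4.42391644e-04],
       [ 2.91481473e-01, -9.56574154e-01,  2.10664249e-03],
       [ 1.90866269e-04, -2.14411357e-03, -9.99997683e-01]]), 'force': array([0.33257486, 0.12265994, 0.14735931]), 'ft_torque': array([ 0.07239619, -0.00123834, -0.02311118]), 'grip_width': 0.09397983931045834}
scene [[424.38053967   0.         285.04656872]
 [  0.         424.38053967 206.06876434]
 [  0.           0.           1.        ]] [[-0.55848016  0.82945493 -0.01021957]
 [ 0.50319334  0.32895929 -0.79911342]
 [-0.65946674 -0.4514314  -0.60109343]] [ 0.30574854 -0.18134801  1.40739841]
top [[502.90889632   0.         270.51399278]
 [  0.         502.90889632 203.73656042]
 [  0.           0.           1.        ]] [[ 0.02661728 -0.99964478 -0.00135243]
 [-0.98749277 -0.02608335 -0.15549174]
 [ 0.15540123  0.00547428 -0.98783627]] [-0.08872123  0.46171074  1.35816363]
```

View pics/top0.png

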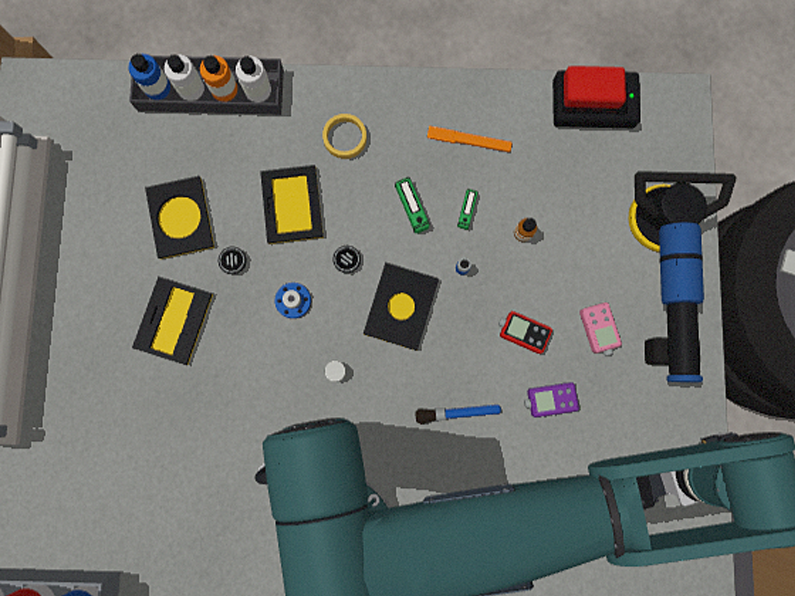

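View pics/scene0.png

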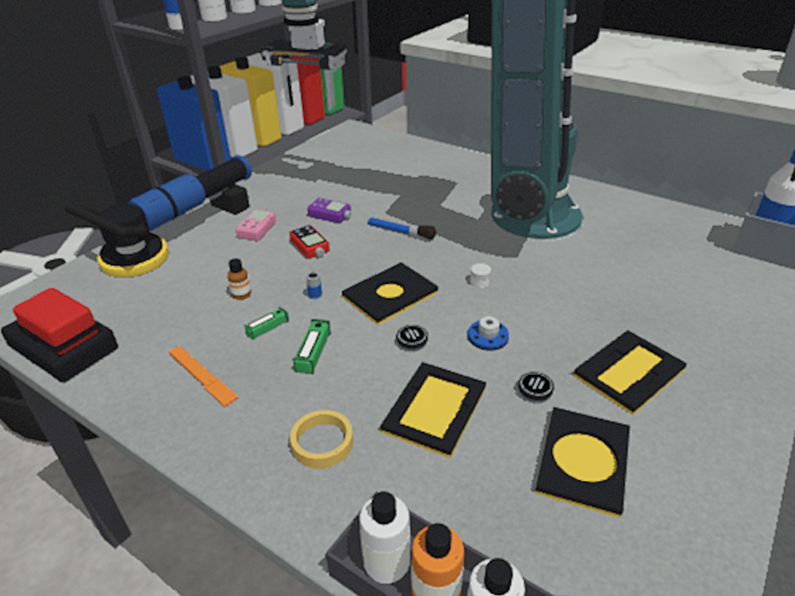

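```bash
cat > h.py <<'E'
import numpy as np,cv2
def ray(f,uv,z):
    uv=np.atleast_2d(np.asarray(uv,float)); K,R,t=f["intrinsics"],f["R"],f["t"]
    d=np.c_[(uv[:,0]-K[0,2])/K[0,0],(uv[:,1]-K[1,2])/K[1,1],np.ones(len(uv))]@R
    c=-R.T@t; return (c+d*((z-c[2])/d[:,2])[:,None])[:,:2]
def px(f,X):
    p=f["R"]@np.asarray(X,float)+f["t"]; q=f["intrinsics"]@p; return q[:2]/q[2]
def hsvmask(f,lo,hi):
    h=cv2.cvtColor(f["frame"],cv2.COLOR_RGB2HSV_FULL).astype(int)
    H=h[...,0]*360/255
    a=(H>=lo[0])&(H<=hi[0]) if lo[0]<=hi[0] else (H>=lo[0])|(H<=hi[0])
    return (a&(h[...,1]>=lo[1])&(h[...,1]<=hi[1])&(h[...,2]>=lo[2])&(h[...,2]<=hi[2])).astype(np.uint8)
def blobs(m,amin=20):
    cs,_=cv2.findContours(m,cv2.RETR_EXTERNAL,cv2.CHAIN_APPROX_NONE)
    return [c.reshape(-1,2) for c in cs if cv2.contourArea(c)>=amin]
def rect(P):
    (c,(w,h),a)=cv2.minAreaRect((P*1000).astype(np.float32))
    if w<h: w,h,a=h,w,a+90
    return np.round(c,1),round(w,1),round(h,1),round((a+90)%180-90,1)
COL=dict(yellow=((40,120,80),(60,255,255)),green=((130,100,30),(165,255,255)),red=((350,140,60),(10,255,255)),blue=((205,120,50),(225,255,255)),amber=((15,120,40),(36,255,255)))
E
python3 - <<'E'
from h import *
for n in("top","scene"):
    f=dict(np.load(n+"0.npz"))
    for col,z in(("yellow",.006),("green",.030),("red",.028),("blue",.012),("amber",.052)):
        for c in blobs(hsvmask(f,*COL[col])):
            print(n,col,c.mean(0).round(),len(c),rect(ray(f,c,z)))
E
```

```text
top yellow [282. 215.] 52 (array([ 436., -111.]), 52.2, 52.1, -43.7)
top yellow [121. 226.] 114 (array([395.4, 341.8]), 129.5, 47.4, -15.9)
top yellow [450. 161.] 82 (array([ 606.8, -588.8]), 114.2, 36.4, 27.0)
top yellow [126. 153.] 82 (array([605.7, 342.6]), 84.0, 82.9, -88.5)
top yellow [463. 131.] 35 (array([ 695.6, -627. ]), 49.4, 10.0, -74.2)
top yellow [205. 144.] 120 (array([639.6, 117.2]), 115.2, 72.4, 8.6)
top yellow [242.  96.] 89 (array([787.8,  15.9]), 95.3, 88.0, 1.8)
top green [329. 147.] 63 (array([ 632.2, -237.5]), 80.9, 22.6, -13.1)
top green [290. 144.] 88 (array([ 636.8, -127.2]), 112.8, 33.1, 23.9)
top red [ 16. 418.] 46 (array([-116.9,  572.4]), 60.2, 9.9, -88.5)
top red [370. 234.] 90 (array([ 388.6, -353.6]), 89.8, 56.6, 67.3)
top red [418.  61.] 131 (array([ 898.3, -496.9]), 126.0, 90.1, 89.7)
top blue [ 54. 418.] 38 (array([-119.7,  482.1]), 50.3, 7.5, -88.5)
top blue [332. 290.] 83 (array([ 234.2, -253.3]), 107.3, 17.4, -83.4)
top blue [482. 266.] 52 (array([ 308.9, -665.4]), 66.7, 11.0, -88.5)
top blue [206. 211.] 70 (array([442.3, 104.7]), 68.5, 67.6, 2.5
[... 2209 characters left out ...]
9.] 63 (array([ 240.6, -250. ]), 106.3, 29.2, -81.6)
scene blue [546. 148.] 75 (array([-310. ,  463.4]), 117.7, 77.9, 0.9)
scene blue [107. 146.] 82 (array([ 475.5, -767.1]), 196.8, 83.3, 70.4)
scene blue [129. 136.] 82 (array([ 384.6, -763.8]), 206.9, 94.1, 65.9)
scene blue [160.  96.] 149 (array([   41.5, -1005.7]), 742.7, 54.3, 55.7)
scene blue [130.  87.] 165 (array([   58.9, -1164.9]), 804.1, 130.7, 55.1)
scene blue [120.   4.] 34 (array([ -984.3, -2523.5]), 350.8, 67.4, 53.6)
scene amber [308. 391.] 151 (array([867.4, 260.3]), 69.5, 58.9, 29.5)
scene amber [143. 264.] 100 (array([ 817.7, -195.7]), 167.6, 24.4, 80.2)
scene amber [167. 194.] 35 (array([ 601.6, -343.1]), 41.5, 31.6, 47.1)
```

```bash
python3 - <<'E'
import numpy as np,cv2
f=np.load("top0.npz")["frame"][:,:,::-1]
cv2.imwrite("pics/topA.png",cv2.resize(f[110:270,230:430],None,fx=4,fy=3.75*4/3.75*0.93,interpolation=cv2.INTER_CUBIC)[:600])
f=np.load("scene0.npz")["frame"][:,:,::-1]
cv2.imwrite("pics/scA.png",cv2.resize(f[140:290,140:340],None,fx=4,fy=4,interpolation=cv2.INTER_CUBIC))
E
```

```text
(no output)
```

View pics/topA.png

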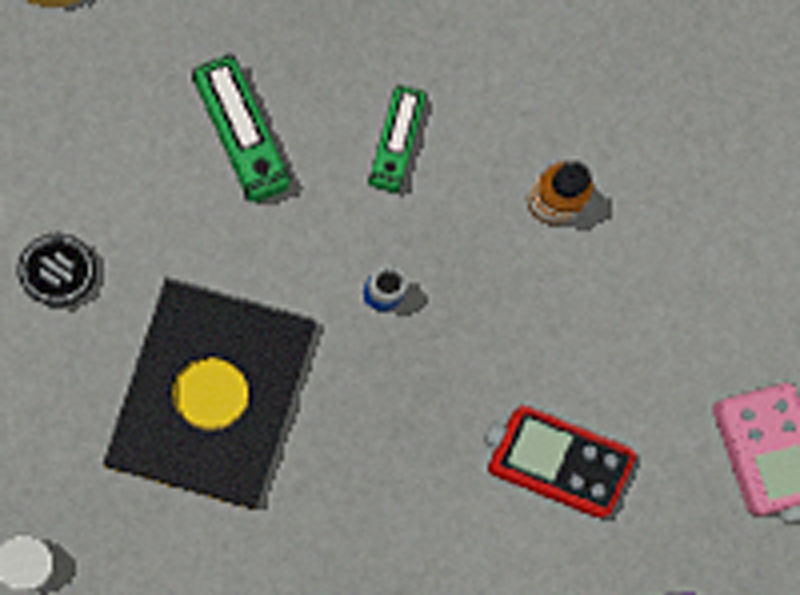

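View pics/scA.png

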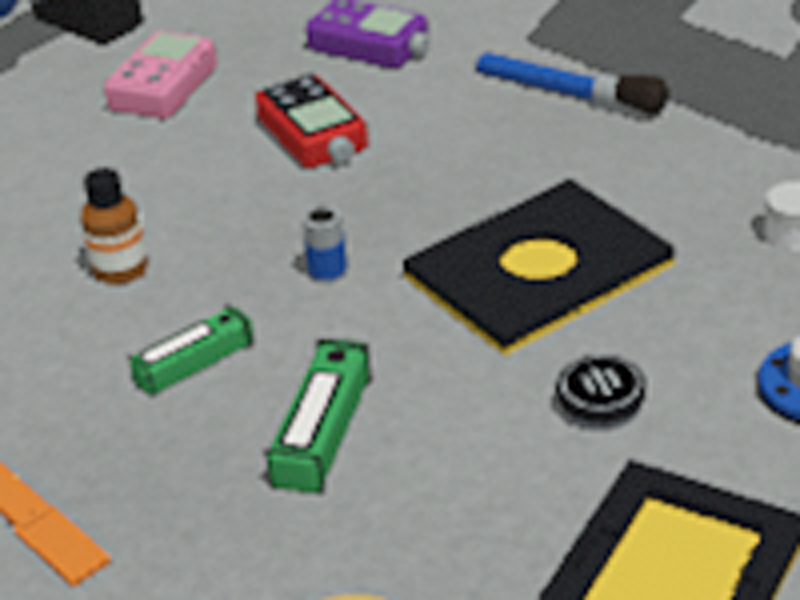

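```bash
python3 - <<'E'
from h import *
for n in("top","scene"):
    f=dict(np.load(n+"0.npz")); c=-f["R"].T@f["t"]; print(n,"cam",c.round(3))
    # hub: bright, low sat near plate ; bottle cap: dark near
    h=cv2.cvtColor(f["frame"],cv2.COLOR_RGB2HSV)
    for nm,X,z,lo in(("hub",(.442,.105,.034),.034,1),("cap",(.587,-.349,.078),.078,0),("cap_a",(.55,.2,.018),.018,2)):
        u=px(f,X).round().astype(int); print(nm,u)
        if nm=="cap_a":continue
        w=14; y0,x0=u[1]-w,u[0]-w; sub=h[y0:y0+2*w,x0:x0+2*w]
        m=((sub[...,1]<60)&(sub[...,2]>150)) if lo else (sub[...,2]<60)
        for b in blobs(m.astype(np.uint8),8): print(n,nm,len(b),(b+[x0,y0]).mean(0).round(1),rect(ray(f,b+[x0,y0],z)))
    # dark: trays/caps
    m=(h[...,2]<75).astype(np.uint8)
    for b in blobs(m,60):
        q=rect(ray(f,b,.016 if len(b)>120 else .018))
        if 200<q[0][0]<800 and q[1]<220 and q[2]>25: print(n,"dark",b.mean(0).round(),len(b),q)
E
```

```text
top cam [ 0.247 -0.084  1.413]
hub [205 210]
top hub 31 [204.6 209.7] (array([442.6, 105.3]), 31.3, 29.9, -42.7)
cap [372 159]
top cap 24 [372.4 158. ] (array([ 590.8, -351.3]), 25.9, 21.2, -43.7)
cap_a [174 172]
top dark [300. 293.] 40 (array([ 222. , -162.1]), 35.6, 27.0, -88.9)
top dark [377. 236.] 54 (array([ 383.8, -373.8]), 44.5, 41.5, 68.0)
top dark [476. 238.] 177 (array([ 388.5, -642. ]), 144.9, 105.3, -2.4)
top dark [121. 226.] 174 (array([394.9, 339.7]), 148.3, 113.7, -15.9)
top dark [283. 216.] 179 (array([ 434.5, -112.3]), 149.5, 116.6, -15.7)
top dark [163. 182.] 72 (array([518.8, 227.2]), 55.4, 51.7, 47.9)
top dark [245. 183.] 87 (array([5.241e+02, 2.000e-01]), 57.7, 51.0, 1.8)
top dark [126. 153.] 180 (array([602.9, 340.5]), 154.4, 113.7, 14.2)
top dark [477. 140.] 205 (array([ 648.3, -678.8]), 202.9, 151.5, 89.9)
top dark [205. 144.] 181 (array([636.3, 114.3]), 154.8, 115.6, 8.3)
top dark [14. 96.] 94 (array([763. , 677.5]), 81.4, 33.7, 58.1)
scene cam [1.19  0.441 0.704]
hub [344 226]
scene hub 100 [344.2 221.6] (array([430.3,  98.6]), 88.8, 69.2, 29.1)
cap [168 182]
scene cap 27 [165.3 186.8] (array([ 604.8, -339.5]), 43.7, 20.0, 53.0)
cap_a [359 272]
scene dark [412. 324.] 231 (array([611.9, 344.3]), 154.6, 111.2, 14.3)
scene dark [377. 274.] 111 (array([529.9, 234.3]), 54.9, 54.0, 33.4)
scene dark [306. 287.] 190 (array([645.2, 120. ]), 154.6, 112.3, 8.7)
scene dark [443. 260.] 161 (array([403.2, 342.4]), 156.7, 113.4, -15.7)
scene dark [290. 235.] 40 (array([528.9,   2.4]), 39.6, 37.6, -56.7)
scene dark [274. 205.] 137 (array([ 443.6, -105.1]), 153.8, 117.7, -15.5)
scene dark [300. 163.] 34 (array([ 230.9, -155.1]), 59.3, 40.4, 33.0)
```

```bash
cat > go.py <<'E'
import sys,numpy as np
from scipy.spatial.transform import Rotation as Ro
from cell import r
s=r.get_state(); R=s["tool_rot"]; p=s["ee_pos"]
yaw=np.degrees(np.arctan2(R[1,0],R[0,0]))
print("t",round(s["t"],2),"p",(p*1e3).round(1),"yaw",round(yaw,1),"F",s["force"].round(1),"w",round(s["grip_width"]*1e3,1),"q",s["joint_positions"].round(2))
a=list(map(float,sys.argv[1:]))
if a:
    # x y z yaw (mm,deg); level target
    y=np.radians(a[3]);T=np.array([[np.cos(y),np.sin(y),0],[np.sin(y),-np.cos(y),0],[0,0,-1]])
    print("offset",(R.T@(np.array(a[:3])-p*1e3)).round(1),"rotvec",np.degrees(Ro.from_matrix(R.T@T).as_rotvec()).round(2), "dyaw(world)",round(a[3]-yaw,1))
E
python3 go.py 390.5 -349 120 67.3
```

```text
t 0.1 p [ 160.2 -525.7  218.4] yaw 16.9 F [-0.2 -0.6 -0.2] w 93.9 q [-1.38  0.09  1.37 -0.    1.68 -0.1 ]
offset [ 271.8 -101.7   98.7] rotvec [ -0.1   -0.06 -50.35] dyaw(world) 50.4
```

Call:
servo_tool([
  {"claw":1,"offset":[39,-15,4],"rotation":[0,0,-7.1]},
  {"claw":1,"offset":[77,-29,10],"rotation":[0,0,-14.2]},
  {"claw":1,"offset":[114,-43,18],"rotation":[0,0,-21.3]},
  {"claw":1,"offset":[150,-56,30],"rotation":[0,0,-28.4]},
  {"claw":1,"offset":[185,-69,42],"rotation":[0,0,-35.5]},
], grip_force=20)

```text
t: 0.52
ee_pos: [0.3184, -0.4048, 0.177]
tool_rot: [[0.605, 0.796, 0.0], [0.796, -0.605, -0.0], [0.0, 0.0, -1.0]]
force: [0.1, -0.3, 0.2]
grip_width: 0.0936
```

```bash
python3 go.py 390.5 -349 90 67.3
```

```text
t 0.52 p [ 318.4 -404.8  177. ] yaw 52.8 F [ 0.1 -0.3  0.2] w 93.6 q [-1.01  0.02  1.52  0.    1.6  -0.36]
offset [88.1 23.6 87. ] rotvec [  0.02   0.   -14.52] dyaw(world) 14.5
```

Call:
servo_tool([
  {"claw":1,"offset":[30,8,22],"rotation":[0,0,-4]},
  {"claw":1,"offset":[60,16,44],"rotation":[0,0,-8]},
  {"claw":1,"offset":[80,21,66],"rotation":[0,0,-12]},
  {"claw":1,"offset":[88.1,23.6,80],"rotation":[0,0,-14.5]},
  {"claw":1,"offset":[88.1,23.6,87],"rotation":[0,0,-14.5]},
])

```text
t: 0.93
ee_pos: [0.3898, -0.3478, 0.0872]
tool_rot: [[0.388, 0.922, -0.003], [0.922, -0.388, 0.004], [0.003, -0.005, -1.0]]
force: [-0.2, -0.3, 0.2]
grip_width: 0.0942
```

```bash
python3 go.py 390.5 -349 22 67.3; python3 - <<'E'
from cell import r
import cv2
f=r.grab_frame("scene"); cv2.imwrite("pics/s1.png",cv2.resize(f["frame"][80:230,130:330,::-1],None,fx=4,fy=4,interpolation=cv2.INTER_CUBIC))
E
```

```text
t 0.93 p [ 389.8 -347.8   87.2] yaw 67.2 F [-0.2 -0.3  0.2] w 94.2 q [-0.84  0.09  1.63  0.    1.42 -0.44]
offset [-1.   1.5 65.2] rotvec [-0.27 -0.16 -0.12] dyaw(world) 0.1
```

View pics/s1.png

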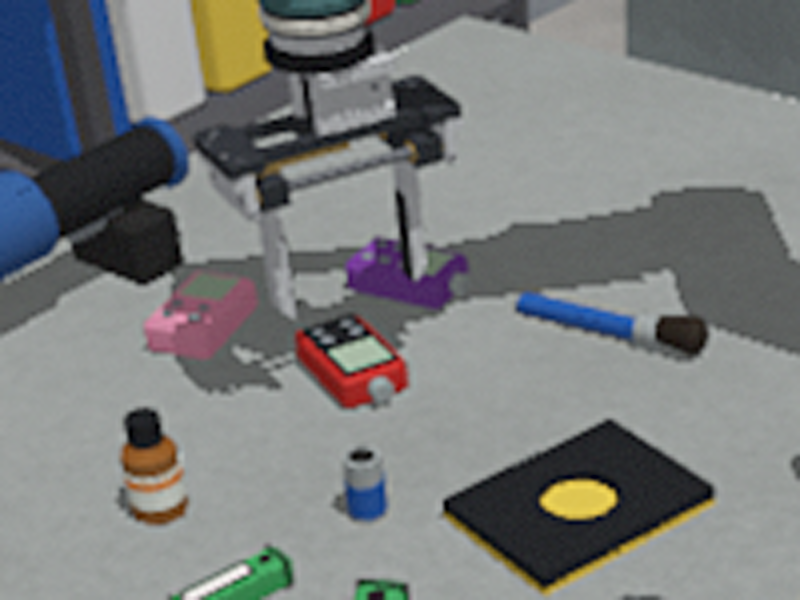

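The gripper is open above the red gauge (about (350,360) in the crop), straddling it, with nothing else under the fingers. Going down.

Call:
servo_tool([
  {"claw":1,"offset":[-1,1.5,30],"rotation":[0,0,0]},
  {"claw":1,"offset":[-1,1.5,52],"rotation":[0,0,0]},
  {"claw":1,"offset":[-1,1.5,61],"rotation":[0,0,0]},
  {"claw":1,"offset":[-1,1.5,65],"rotation":[0,0,0]},
  {"claw":0.7,"offset":[-1,1.5,65],"rotation":[0,0,0]},
])

```text
t: 1.4
ee_pos: [0.39, -0.3527, 0.0254]
tool_rot: [[0.393, 0.92, -0.001], [0.92, -0.393, 0.0], [0.0, -0.001, -1.0]]
force: [-0.3, 0.6, 1.0]
grip_width: 0.0898
```

Call:
servo_tool([
  {"claw":0.5,"offset":[0,0,0],"rotation":[0,0,0]},
  {"claw":0.5,"offset":[0,0,0],"rotation":[0,0,0]},
  {"claw":0.5,"offset":[0,0,0],"rotation":[0,0,0]},
  {"claw":0.4,"offset":[0,0,0],"rotation":[0,0,0]},
  {"claw":0.4,"offset":[0,0,0],"rotation":[0,0,0]},
], grip_force=25)

```text
t: 1.82
ee_pos: [0.391, -0.3527, 0.0263]
tool_rot: [[0.392, 0.92, 0.001], [0.92, -0.392, -0.001], [-0.001, 0.002, -1.0]]
force: [2.0, -1.0, -0.3]
grip_width: 0.0573
```

```bash
python3 go.py 390.5 -349 22 67.3
```

```text
t 1.82 p [ 391.  -352.7   26.3] yaw 66.9 F [ 2.  -1.  -0.3] w 57.3 q [-0.84  0.16  1.69 -0.    1.29 -0.44]
offset [ 3.2 -1.9  4.3] rotvec [ 0.09  0.04 -0.35] dyaw(world) 0.4
```

Call:
servo_tool([
  {"claw":0.4,"offset":[0,0,0],"rotation":[0,0,0]},
  {"claw":0.4,"offset":[0,0,-10],"rotation":[0,0,0]},
  {"claw":0.4,"offset":[0,0,-30],"rotation":[0,0,0]},
  {"claw":0.4,"offset":[0,0,-65],"rotation":[0,0,0]},
  {"claw":0.4,"offset":[0,0,-100],"rotation":[0,0,0]},
])

```text
t: 2.23
ee_pos: [0.3894, -0.3509, 0.1252]
tool_rot: [[0.392, 0.92, -0.003], [0.92, -0.392, 0.004], [0.002, -0.004, -1.0]]
force: [0.6, -0.1, -1.5]
grip_width: 0.0558
```

```bash
python3 go.py 638 116 130 188.5;python3 - <<'E'
from cell import r
import cv2
f=r.grab_frame("scene"); cv2.imwrite("pics/s2.png",cv2.resize(f["frame"][80:230,130:330,::-1],None,fx=4,fy=4,interpolation=cv2.INTER_CUBIC))
E
```

```text
t 2.23 p [ 389.4 -350.9  125.2] yaw 66.9 F [ 0.6 -0.1 -1.5] w 55.8 q [-0.84  0.07  1.58 -0.    1.5  -0.44]
offset [527.   45.9  -4. ] rotvec [-3.0000e-02 -3.3000e-01 -1.2155e+02] dyaw(world) 121.6
```

View pics/s2.png

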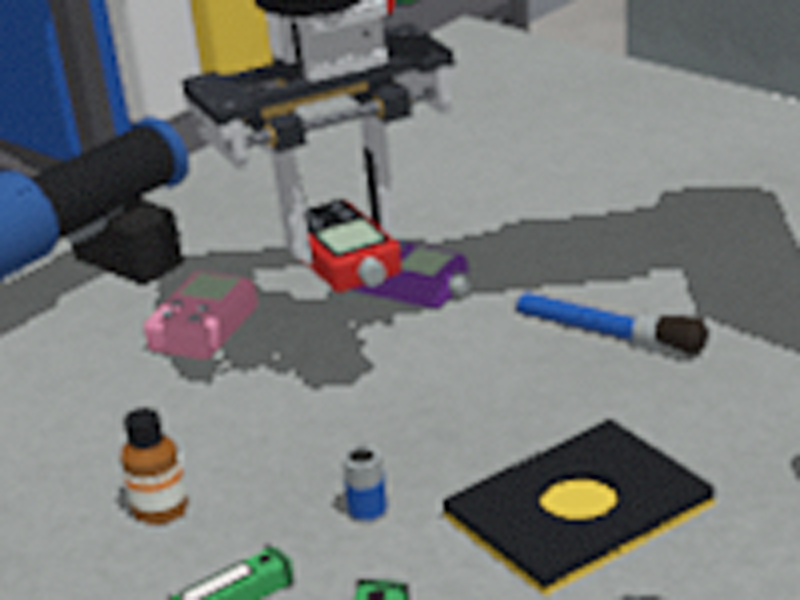

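The gauge is lifted, level and held (about (350,245) in the crop).

Call:
servo_tool([
  {"claw":0.4,"offset":[25,2,-2],"rotation":[0,0,-5]},
  {"claw":0.4,"offset":[60,5,-4],"rotation":[0,0,-12]},
  {"claw":0.4,"offset":[98,8,-6],"rotation":[0,0,-19]},
  {"claw":0.4,"offset":[136,12,-6],"rotation":[0,0,-26]},
  {"claw":0.4,"offset":[174,15,-6],"rotation":[0,0,-33]},
])

```text
t: 2.7
ee_pos: [0.4729, -0.1965, 0.1319]
tool_rot: [[-0.178, 0.984, 0.0], [0.984, 0.178, -0.0], [-0.0, 0.0, -1.0]]
force: [0.8, -1.2, -1.2]
grip_width: 0.0559
```

```bash
python3 go.py 638 116 130 188.5
```

```text
t 2.7 p [ 472.9 -196.5  131.9] yaw 100.2 F [ 0.8 -1.2 -1.2] w 55.9 q [-0.5   0.04  1.6  -0.    1.51 -0.68]
offset [278.2 218.    1.9] rotvec [ 0.000e+00  3.000e-02 -8.825e+01] dyaw(world) 88.3
```

Call:
servo_tool([
  {"claw":0.4,"offset":[24,19,0],"rotation":[0,0,-7]},
  {"claw":0.4,"offset":[48,38,0],"rotation":[0,0,-14]},
  {"claw":0.4,"offset":[72,57,0],"rotation":[0,0,-21]},
  {"claw":0.4,"offset":[96,75,0],"rotation":[0,0,-28]},
  {"claw":0.4,"offset":[120,94,0],"rotation":[0,0,-35]},
])

```text
t: 3.12
ee_pos: [0.5445, -0.062, 0.1316]
tool_rot: [[-0.711, 0.703, -0.001], [0.703, 0.711, -0.0], [0.0, -0.0, -1.0]]
force: [0.2, -0.2, -1.5]
grip_width: 0.0561
```

```bash
python3 go.py 638 116 130 188.5
```

```text
t 3.12 p [544.5 -62.  131.6] yaw 135.3 F [ 0.2 -0.2 -1.5] w 56.1 q [-0.22  0.12  1.51 -0.    1.51 -1.01]
offset [ 58.7 192.3   1.5] rotvec [-2.000e-02 -3.000e-02 -5.319e+01] dyaw(world) 53.2
```

Call:
servo_tool([
  {"claw":0.4,"offset":[7,24,0],"rotation":[0,0,-7]},
  {"claw":0.4,"offset":[14,48,0],"rotation":[0,0,-14]},
  {"claw":0.4,"offset":[22,72,0],"rotation":[0,0,-21]},
  {"claw":0.4,"offset":[29,96,0],"rotation":[0,0,-28]},
  {"claw":0.4,"offset":[37,120,0],"rotation":[0,0,-35]},
])

```text
t: 3.53
ee_pos: [0.6033, 0.0486, 0.1314]
tool_rot: [[-0.986, 0.168, -0.001], [0.168, 0.986, -0.0], [0.001, -0.0, -1.0]]
force: [-0.1, -0.7, -1.9]
grip_width: 0.0557
```

```bash
python3 go.py 638 116 80 188.5
```

```text
t 3.53 p [603.3  48.6 131.4] yaw 170.3 F [-0.1 -0.7 -1.9] w 55.7 q [-0.01  0.24  1.37 -0.    1.53 -1.41]
offset [-22.9  72.3  51.3] rotvec [-1.000e-02 -4.000e-02 -1.819e+01] dyaw(world) 18.2
```

Call:
servo_tool([
  {"claw":0.4,"offset":[-6,18,8],"rotation":[0,0,-6]},
  {"claw":0.4,"offset":[-13,37,16],"rotation":[0,0,-12]},
  {"claw":0.4,"offset":[-20,56,28],"rotation":[0,0,-17]},
  {"claw":0.4,"offset":[-26,72,45],"rotation":[0,0,-18.2]},
  {"claw":0.4,"offset":[-26,72,55],"rotation":[0,0,-18.2]},
])

```text
t: 3.95
ee_pos: [0.6414, 0.1167, 0.0744]
tool_rot: [[-0.989, -0.145, -0.002], [-0.145, 0.989, 0.001], [0.002, 0.001, -1.0]]
force: [-0.7, 0.1, -1.9]
grip_width: 0.0559
```

```bash
python3 - <<'E'
from cell import r
from h import *
for n in("top","scene"):
    f=r.grab_frame(n); im=f["frame"][:,:,::-1]
    a,b=(90,140) if n=="top" else (200,230)
    cv2.imwrite(f"pics/{n}3.png",cv2.resize(im[a:a+150,b:b+200],None,fx=4,fy=4,interpolation=cv2.INTER_CUBIC))
    for c in blobs(hsvmask(f,*COL["red"])):
        q=rect(ray(f,c,.07))
        if 500<q[0][0]<750: print(n,q)
E
python3 go.py 641.4 116.5 30 188.5
```

```text
scene (array([652.5, 118.9]), 101.3, 60.7, 8.9)
t 4.05 p [639.1 113.7  73.1] yaw -171.8 F [-0.4 -0.5 -1.8] w 55.5 q [ 0.09  0.38  1.32 -0.    1.46 -1.62]
offset [-3.   2.4 43. ] rotvec [-0.02 -0.4  -0.32] dyaw(world) 360.3
```

View pics/scene3.png

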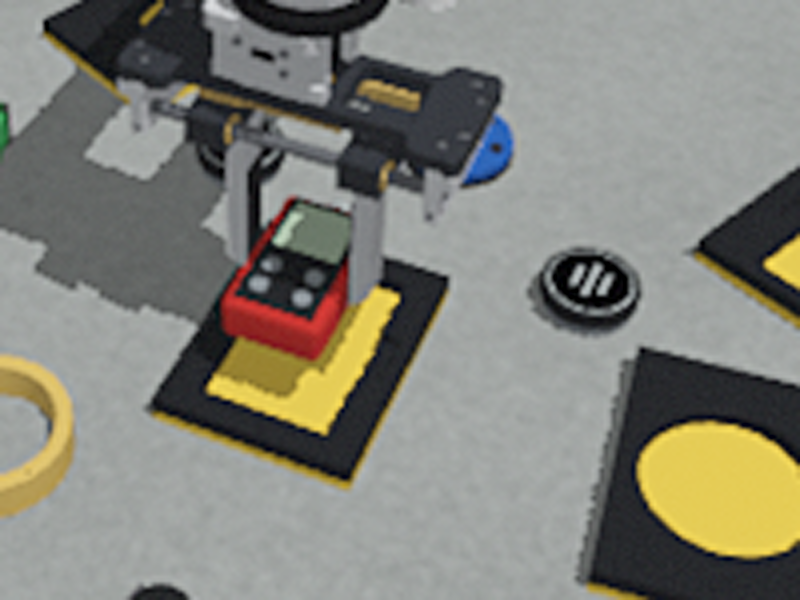

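View pics/top3.png

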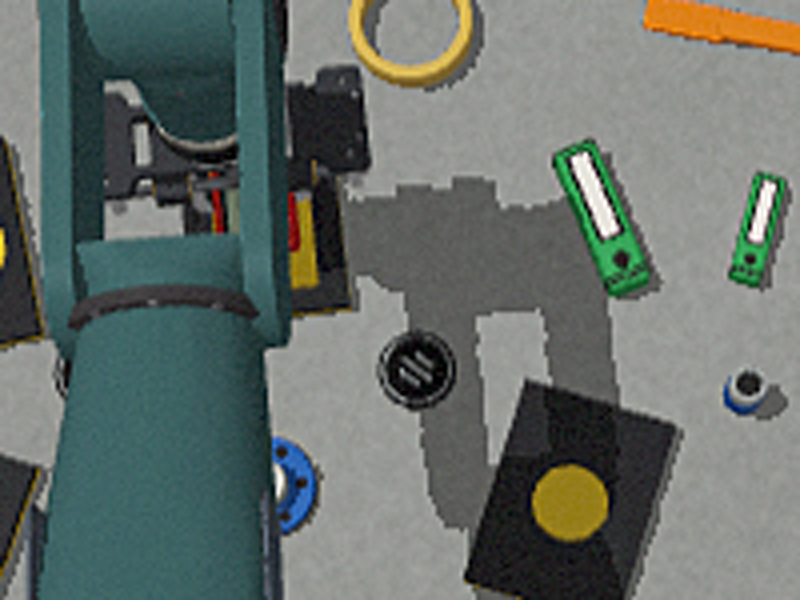

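```bash
python3 - <<'E'
from h import *
f=dict(np.load("scene0.npz"))
P=ray(f,[[230+226/4,200+300/4],[230+325/4,200+327/4]],.074); print(P, P.mean(0)-.05*np.array([np.cos(.148),np.sin(.148)]), np.linalg.norm(P[0]-P[1]))
E
python3 go.py
```

```text
[[0.69038451 0.10070053]
 [0.67851733 0.15218347]] [0.63499752 0.11906899] 0.05283296714393607
t 4.05 p [639.1 113.7  73.1] yaw -171.8 F [-0.4 -0.5 -1.8] w 55.5 q [ 0.09  0.38  1.32 -0.    1.46 -1.62]
```

Call:
servo_tool([
  {"claw":0.4,"offset":[-3,1.5,10],"rotation":[0,0,0]},
  {"claw":0.4,"offset":[-3,1.5,20],"rotation":[0,0,0]},
  {"claw":0.4,"offset":[-3,1.5,24],"rotation":[0,0,0]},
  {"claw":0.4,"offset":[-3,1.5,24],"rotation":[0,0,0]},
])

```text
t: 4.38
ee_pos: [0.643, 0.1148, 0.0509]
tool_rot: [[-0.99, -0.141, -0.003], [-0.141, 0.99, -0.0], [0.003, -0.0, -1.0]]
force: [-0.0, 0.6, -0.9]
grip_width: 0.0561
```

```bash
python3 - <<'E'
from cell import r
from h import *
f=r.grab_frame("scene"); im=f["frame"][:,:,::-1]
cv2.imwrite("pics/s4.png",cv2.resize(im[240:340,250:384],None,fx=5.9,fy=5.9,interpolation=cv2.INTER_CUBIC))
E
python3 go.py 640.5 115.5 33 188.5
```

```text
t 4.43 p [643.5 114.9  51.8] yaw -171.9 F [-0.8  0.7 -1.6] w 55.7 q [ 0.09  0.4   1.33 -0.    1.41 -1.62]
offset [ 2.8  1.  18.8] rotvec [-0.01 -0.09 -0.41] dyaw(world) 360.4
```

View pics/s4.png

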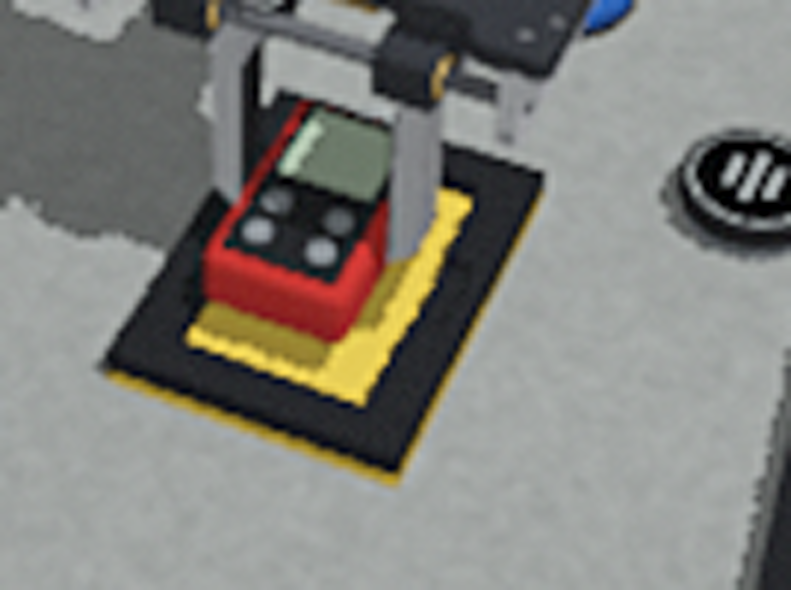

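```bash
python3 - <<'E'
from h import *
f=dict(np.load("scene0.npz"))
d=np.array([np.cos(.148),np.sin(.148)])
for z,p in((.0255,[[206,292],[336,343]]),(.0535,[[204,250],[338,297]])):
    P=ray(f,np.array(p)/5.9+[250,240],z); print(P.round(4), P.mean(0)-.05*d, np.linalg.norm(P[0]-P[1]))
# tray outline (top z .016) corners near side & yellow corners
P=ray(f,np.array([[104,365],[400,470],[545,180]])/5.9+[250,240],.016); print(P,(P[0]+P[2])/2)
E
```

```text
[[0.6885 0.095 ]
 [0.683  0.146 ]] [0.63629204 0.11312491] 0.05139484905196738
[[0.6936 0.0979]
 [0.6862 0.1482]] [0.64043995 0.11563819] 0.05083228179142726
[[0.72936645 0.07907078]
 [0.71108196 0.18884866]
 [0.5640541  0.16620664]] [0.64671027 0.12263871]
```

Call:
servo_tool([
  {"claw":0.4,"offset":[1,1.5,7],"rotation":[0,0,0]},
  {"claw":0.4,"offset":[1,1.5,12],"rotation":[0,0,0]},
  {"claw":0.4,"offset":[1,1.5,14],"rotation":[0,0,0]},
  {"claw":0.4,"offset":[1,1.5,16],"rotation":[0,0,0]},
])

```text
t: 4.77
ee_pos: [0.6426, 0.1169, 0.036]
tool_rot: [[-0.99, -0.142, -0.001], [-0.142, 0.99, -0.0], [0.001, -0.0, -1.0]]
force: [0.4, -1.4, -1.9]
grip_width: 0.0557
```

```bash
python3 go.py 640.5 115.5 33 188.5
```

```text
t 4.77 p [642.6 116.9  36. ] yaw -171.9 F [ 0.4 -1.4 -1.9] w 55.7 q [ 0.09  0.41  1.35 -0.    1.38 -1.62]
offset [ 2.3 -1.1  3. ] rotvec [-0.01 -0.04 -0.35] dyaw(world) 360.4
```

Call:
servo_tool([
  {"claw":0.4,"offset":[1,0,1],"rotation":[0,0,0]},
  {"claw":0.4,"offset":[1,0,2],"rotation":[0,0,0]},
  {"claw":0.4,"offset":[1,0,2.5],"rotation":[0,0,0]},
])

```text
t: 5.02
ee_pos: [0.6419, 0.1169, 0.034]
tool_rot: [[-0.99, -0.142, 0.0], [-0.142, 0.99, -0.0], [-0.0, -0.0, -1.0]]
force: [0.3, 0.0, -1.5]
grip_width: 0.0563
```

```bash
python3 go.py 640.5 115.5 33 188.5;  python3 - <<'E'
from cell import r
from h import *
f=r.grab_frame("scene"); im=f["frame"][:,:,::-1]
cv2.imwrite("pics/s5.png",cv2.resize(im[240:340,250:384],None,fx=5.9,fy=5.9,interpolation=cv2.INTER_CUBIC))
E
```

```text
t 5.02 p [641.9 116.9  34. ] yaw -171.8 F [ 0.3  0.  -1.5] w 56.3 q [ 0.09  0.41  1.35 -0.    1.38 -1.62]
offset [ 1.6 -1.1  1. ] rotvec [-0.01  0.01 -0.35] dyaw(world) 360.3
```

View pics/s5.png

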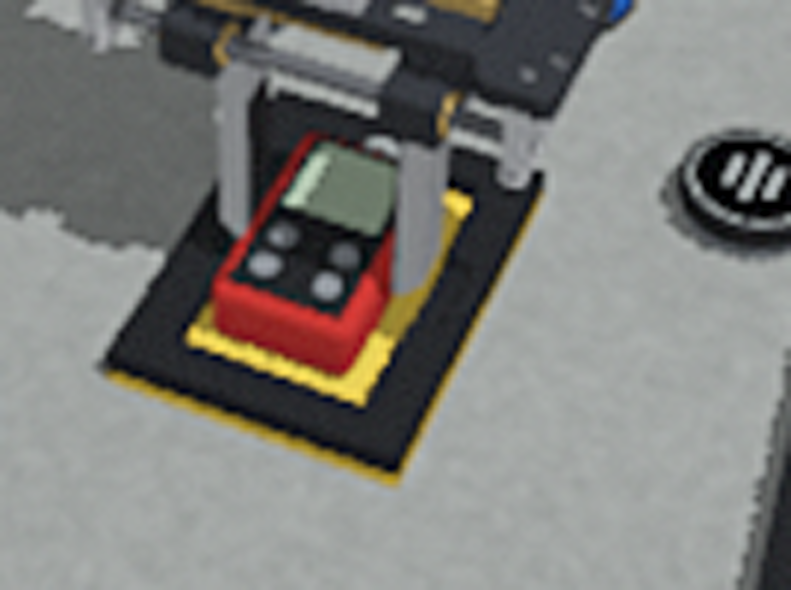

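Centred in the recess with margins all round; not touching yet. Continue until force shows contact.

Call:
servo_tool([
  {"claw":0.4,"offset":[0,0,0.7],"rotation":[0,0,0]},
  {"claw":0.4,"offset":[0,0,1.4],"rotation":[0,0,0]},
  {"claw":0.4,"offset":[0,0,1.4],"rotation":[0,0,0]},
])

```text
t: 5.32
ee_pos: [0.6419, 0.1168, 0.0325]
tool_rot: [[-0.99, -0.142, -0.0], [-0.142, 0.99, -0.0], [0.0, -0.0, -1.0]]
force: [-0.6, -0.7, -1.9]
grip_width: 0.0562
```

Call:
servo_tool([
  {"claw":0.4,"offset":[0,0,0.7],"rotation":[0,0,0]},
  {"claw":0.4,"offset":[0,0,1.2],"rotation":[0,0,0]},
  {"claw":0.4,"offset":[0,0,1.2],"rotation":[0,0,0]},
])

```text
t: 5.57
ee_pos: [0.642, 0.1168, 0.0324]
tool_rot: [[-0.99, -0.142, 0.001], [-0.142, 0.99, -0.0], [-0.001, -0.0, -1.0]]
force: [-2.4, -0.6, 3.0]
grip_width: 0.056
```

Call:
servo_tool([
  {"claw":0.66,"offset":[0,0,0],"rotation":[0,0,0]},
  {"claw":0.68,"offset":[0,0,0],"rotation":[0,0,0]},
  {"claw":0.68,"offset":[0,0,0],"rotation":[0,0,0]},
  {"claw":0.68,"offset":[0,0,-10],"rotation":[0,0,0]},
  {"claw":0.68,"offset":[0,0,-30],"rotation":[0,0,0]},
])

```text
t: 5.98
ee_pos: [0.6397, 0.1166, 0.0585]
tool_rot: [[-0.99, -0.142, -0.007], [-0.142, 0.99, -0.001], [0.007, 0.0, -1.0]]
force: [1.0, 0.9, 0.7]
grip_width: 0.0638
```

Call:
servo_tool([
  {"claw":0.7,"offset":[0,0,-20],"rotation":[0,0,0]},
  {"claw":0.9,"offset":[0,0,-50],"rotation":[0,0,0]},
  {"claw":0.9,"offset":[0,0,-70],"rotation":[0,0,0]},
])

```text
t: 6.23
ee_pos: [0.6427, 0.1169, 0.1346]
tool_rot: [[-0.99, -0.142, 0.003], [-0.142, 0.99, 0.0], [-0.003, -0.0, -1.0]]
force: [0.3, 0.8, 0.4]
grip_width: 0.0759
```

```bash
python3 go.py 636.8 -127.2 90 203.9;  python3 - <<'E'
from cell import r
from h import *
f=r.grab_frame("scene"); im=f["frame"][:,:,::-1]
cv2.imwrite("pics/s6.png",cv2.resize(im[200:340,184:384],None,fx=4,fy=4,interpolation=cv2.INTER_CUBIC))
E
```

```text
t 6.23 p [642.7 116.9 134.6] yaw -171.9 F [0.3 0.8 0.4] w 75.9 q [ 0.09  0.34  1.24 -0.    1.56 -1.62]
offset [  40.6 -240.8   44.5] rotvec [ -0.04   0.18 -15.75] dyaw(world) 375.8
```

View pics/s6.png

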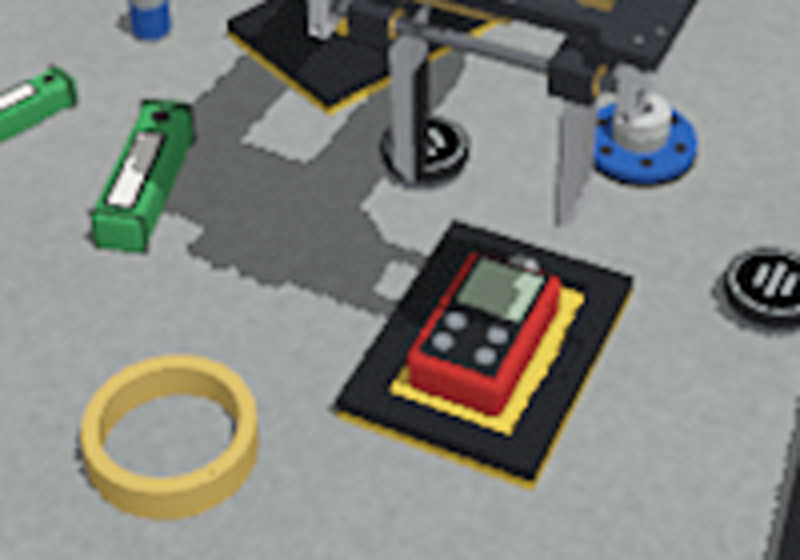

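The gauge lies flat in its recess, with yellow margins visible at (400,390) and (540,360). On to the lamp.

Call:
servo_tool([
  {"claw":0.9,"offset":[6,-30,0],"rotation":[0,0,-3]},
  {"claw":0.9,"offset":[12,-70,0],"rotation":[0,0,-6]},
  {"claw":0.9,"offset":[18,-110,5],"rotation":[0,0,-9]},
  {"claw":0.9,"offset":[24,-150,10],"rotation":[0,0,-12]},
  {"claw":0.9,"offset":[31,-190,20],"rotation":[0,0,-15]},
])

```text
t: 6.7
ee_pos: [0.6388, -0.0772, 0.1128]
tool_rot: [[-0.918, -0.396, 0.003], [-0.396, 0.918, -0.001], [-0.003, -0.002, -1.0]]
force: [0.7, -0.7, -0.6]
grip_width: 0.0843
```

Call:
servo_tool([
  {"claw":0.9,"offset":[-3,-24,8],"rotation":[0,0,-0.7]},
  {"claw":0.9,"offset":[-5,-48,16],"rotation":[0,0,-0.7]},
  {"claw":0.9,"offset":[-5,-51,22],"rotation":[0,0,-0.7]},
  {"claw":0.9,"offset":[-5,-51,24],"rotation":[0,0,-0.7]},
])

```text
t: 7.03
ee_pos: [0.6622, -0.1216, 0.0855]
tool_rot: [[-0.916, -0.402, -0.003], [-0.402, 0.916, 0.001], [0.002, 0.002, -1.0]]
force: [-0.1, 0.7, -0.8]
grip_width: 0.0846
```

```bash
python3 go.py 638.5 -127 26 203.9;  python3 - <<'E'
from cell import r
from h import *
f=r.grab_frame("scene"); im=f["frame"][:,:,::-1]
cv2.imwrite("pics/s7.png",cv2.resize(im[170:310,140:340],None,fx=4,fy=4,interpolation=cv2.INTER_CUBIC))
E
python3 go.py 638.5 -127 26 203.9
```

```text
t 7.03 p [ 662.2 -121.6   85.5] yaw -156.3 F [-0.1  0.7 -0.8] w 84.6 q [-0.27  0.42  1.24  0.    1.49 -2.25]
offset [23.7  4.5 59.6] rotvec [ 0.1  -0.11 -0.19] dyaw(world) 360.2
t 7.08 p [ 661.9 -120.2   85.7] yaw -156.2 F [ 0.2 -0.1 -0.4] w 84.9 q [-0.26  0.42  1.24  0.    1.49 -2.25]
offset [24.1  3.1 59.8] rotvec [ 0.13 -0.11 -0.1 ] dyaw(world) 360.1
```

View pics/s7.png

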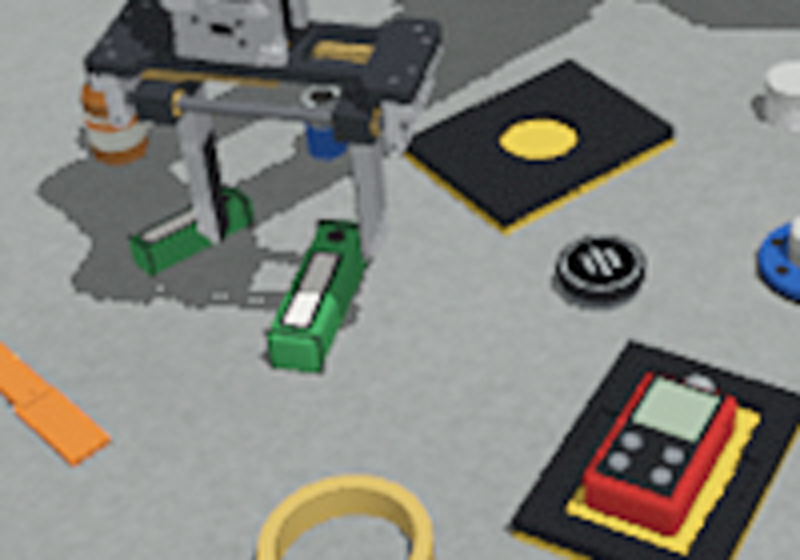

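Gripper is straddling the large lamp (about (315,295)), still 24 mm off along its length; correct and go down.

Call:
servo_tool([
  {"claw":0.9,"offset":[15,2,10],"rotation":[0,0,0]},
  {"claw":0.9,"offset":[24,3.5,30],"rotation":[0,0,0]},
  {"claw":0.9,"offset":[24,3.5,48],"rotation":[0,0,0]},
  {"claw":0.9,"offset":[24,3.5,57],"rotation":[0,0,0]},
  {"claw":0.9,"offset":[24,3.5,59],"rotation":[0,0,0]},
])

```text
t: 7.5
ee_pos: [0.6379, -0.1249, 0.0265]
tool_rot: [[-0.914, -0.406, -0.004], [-0.406, 0.914, 0.001], [0.003, 0.003, -1.0]]
force: [-0.6, 0.6, -0.8]
grip_width: 0.0848
```

```bash
python3 go.py 638.5 -127 26 203.9
```

```text
t 7.5 p [ 637.9 -124.9   26.5] yaw -156.0 F [-0.6  0.6 -0.8] w 84.8 q [-0.28  0.41  1.36  0.    1.37 -2.27]
offset [ 0.3 -2.2  0.5] rotvec [ 0.16 -0.16  0.05] dyaw(world) 359.9
```

Call:
servo_tool([
  {"claw":0.5,"offset":[0,-1,0],"rotation":[0,0,0]},
  {"claw":0.4,"offset":[0,-1,0],"rotation":[0,0,0]},
  {"claw":0.3,"offset":[0,-1,0],"rotation":[0,0,0]},
  {"claw":0.2,"offset":[0,-1,0],"rotation":[0,0,0]},
  {"claw":0.2,"offset":[0,-1,0],"rotation":[0,0,0]},
], grip_force=20)

```text
t: 7.92
ee_pos: [0.6406, -0.128, 0.0295]
tool_rot: [[-0.915, -0.404, 0.002], [-0.404, 0.915, -0.001], [-0.001, -0.001, -1.0]]
force: [0.1, -0.7, 0.0]
grip_width: 0.0548
```

Call:
servo_tool([
  {"claw":0.15,"offset":[0,0,0],"rotation":[0,0,0]},
  {"claw":0.15,"offset":[0,0,0],"rotation":[0,0,0]},
  {"claw":0.15,"offset":[0,0,0],"rotation":[0,0,0]},
  {"claw":0.15,"offset":[0,0,0],"rotation":[0,0,0]},
])

```text
t: 8.25
ee_pos: [0.6398, -0.1279, 0.0285]
tool_rot: [[-0.915, -0.404, 0.0], [-0.404, 0.915, -0.0], [-0.0, -0.0, -1.0]]
force: [0.5, -0.1, 1.3]
grip_width: 0.0317
```

```bash
python3 go.py 394.5 340.5 130 164.1
```

```text
t 8.25 p [ 639.8 -127.9   28.5] yaw -156.2 F [ 0.5 -0.1  1.3] w 31.7 q [-0.28  0.41  1.36 -0.    1.37 -2.27]
offset [  35.1  527.6 -101.6] rotvec [-0.    0.   39.74] dyaw(world) 320.3
```

Call:
servo_tool([
  {"claw":0.15,"offset":[0,0,-8],"rotation":[0,0,0]},
  {"claw":0.15,"offset":[0,0,-30],"rotation":[0,0,0]},
  {"claw":0.15,"offset":[2,10,-65],"rotation":[0,0,1]},
  {"claw":0.15,"offset":[4,30,-95],"rotation":[0,0,4]},
  {"claw":0.15,"offset":[6,66,-101],"rotation":[0,0,7]},
])

```text
t: 8.67
ee_pos: [0.6112, -0.0728, 0.1362]
tool_rot: [[-0.959, -0.284, 0.011], [-0.284, 0.959, -0.004], [-0.01, -0.007, -1.0]]
force: [1.9, -0.4, -0.1]
grip_width: 0.0319
```

```bash
python3 go.py 394.5 340.5 130 164.1;  python3 - <<'E'
from cell import r
from h import *
f=r.grab_frame("scene"); im=f["frame"][:,:,::-1]
cv2.imwrite("pics/s8.png",cv2.resize(im[140:290,140:340],None,fx=4,fy=4,interpolation=cv2.INTER_CUBIC))
E
```

```text
t 8.67 p [611.2 -72.8 136.2] yaw -163.5 F [ 1.9 -0.4 -0.1] w 31.9 q [-0.21  0.25  1.35 -0.    1.53 -2.07]
offset [ 90.6 457.8   2. ] rotvec [-0.25  0.66 32.38] dyaw(world) 327.6
```

View pics/s8.png

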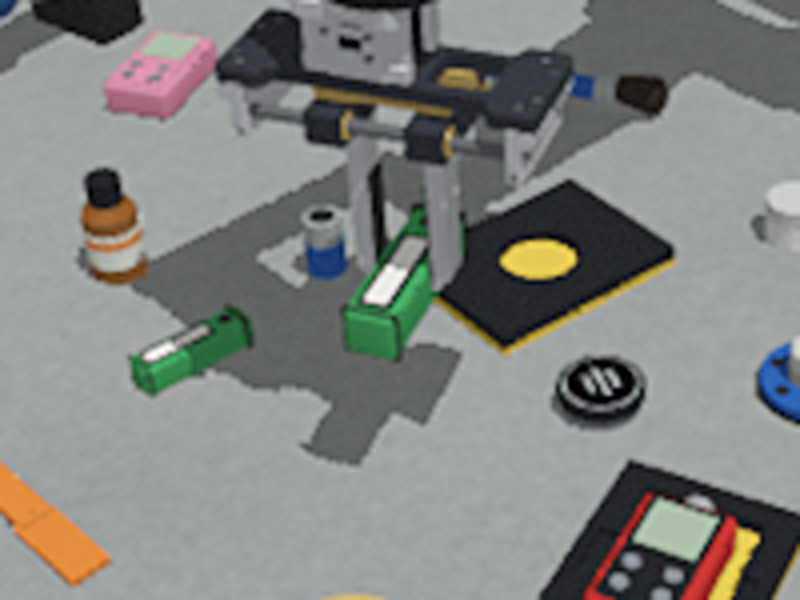

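The large lamp is held level at about (405,285), nearly centred between the fingers. On to its tray.

Call:
servo_tool([
  {"claw":0.15,"offset":[8,40,0],"rotation":[0,0,4]},
  {"claw":0.15,"offset":[16,80,0],"rotation":[0,0,8]},
  {"claw":0.15,"offset":[24,120,0],"rotation":[0,0,12]},
  {"claw":0.15,"offset":[32,160,0],"rotation":[0,0,16]},
  {"claw":0.15,"offset":[40,200,0],"rotation":[0,0,20]},
])

```text
t: 9.13
ee_pos: [0.5097, 0.1113, 0.1289]
tool_rot: [[-0.998, 0.059, -0.001], [0.059, 0.998, 0.0], [0.001, -0.0, -1.0]]
force: [0.3, 0.5, -2.2]
grip_width: 0.0319
```

```bash
python3 go.py 394.5 340.5 130 164.1
```

```text
t 9.13 p [509.7 111.3 128.9] yaw 176.6 F [ 0.3  0.5 -2.2] w 31.9 q [ 0.11  0.06  1.58  0.    1.5  -1.41]
offset [128.4 222.1  -0.9] rotvec [-1.000e-02 -7.000e-02  1.254e+01] dyaw(world) -12.5
```

Call:
servo_tool([
  {"claw":0.15,"offset":[20,35,0],"rotation":[0,0,2.5]},
  {"claw":0.15,"offset":[40,70,0],"rotation":[0,0,5]},
  {"claw":0.15,"offset":[60,104,0],"rotation":[0,0,7.5]},
  {"claw":0.15,"offset":[80,138,0],"rotation":[0,0,10]},
  {"claw":0.15,"offset":[98,170,2],"rotation":[0,0,12.5]},
])

```text
t: 9.55
ee_pos: [0.4212, 0.2867, 0.1276]
tool_rot: [[-0.963, 0.271, -0.0], [0.271, 0.963, 0.0], [0.0, 0.0, -1.0]]
force: [0.4, 0.1, -2.2]
grip_width: 0.0319
```

```bash
python3 go.py 394.5 340.5 75 164.1
```

```text
t 9.55 p [421.2 286.7 127.6] yaw 164.3 F [ 0.4  0.1 -2.2] w 31.9 q [ 0.49  0.03  1.61  0.    1.5  -0.81]
offset [40.3 44.5 52.6] rotvec [ 0.01 -0.01  0.17] dyaw(world) -0.2
```

Call:
servo_tool([
  {"claw":0.15,"offset":[18,20,10],"rotation":[0,0,0]},
  {"claw":0.15,"offset":[33,36,25],"rotation":[0,0,0]},
  {"claw":0.15,"offset":[40,44,42],"rotation":[0,0,0]},
  {"claw":0.15,"offset":[40,44,54],"rotation":[0,0,0]},
  {"claw":0.15,"offset":[40,44,60],"rotation":[0,0,0]},
])

```text
t: 9.97
ee_pos: [0.3946, 0.3373, 0.0648]
tool_rot: [[-0.963, 0.268, -0.004], [0.268, 0.963, -0.003], [0.003, -0.004, -1.0]]
force: [0.4, -1.1, -2.3]
grip_width: 0.0321
```

Call:
servo_tool([
  {"claw":0.15,"offset":[0,0,5],"rotation":[0,0,0]},
  {"claw":0.15,"offset":[0,0,10],"rotation":[0,0,0]},
  {"claw":0.15,"offset":[0,0,10],"rotation":[0,0,0]},
])

```text
t: 10.22
ee_pos: [0.3966, 0.3372, 0.0567]
tool_rot: [[-0.962, 0.271, -0.001], [0.271, 0.962, -0.001], [0.001, -0.001, -1.0]]
force: [-0.6, 0.7, -3.0]
grip_width: 0.0319
```

```bash
python3 - <<'E'
from cell import r
from h import *
f=r.grab_frame("scene"); im=f["frame"][:,:,::-1]
cv2.imwrite("pics/s9.png",cv2.resize(im[205:305,380:514],None,fx=5.9,fy=5.9,interpolation=cv2.INTER_CUBIC))
f=r.grab_frame("top"); im=f["frame"][:,:,::-1]
cv2.imwrite("pics/t9.png",cv2.resize(im[180:280,60:194],None,fx=5.9,fy=5.9,interpolation=cv2.INTER_CUBIC))
E
python3 go.py 394.5 340.5 34 164.1
```

```text
t 10.32 p [397.  337.7  57.9] yaw 164.3 F [-0.  -0.2 -2.1] w 32.0 q [ 0.6   0.11  1.67 -0.    1.36 -0.7 ]
offset [ 3.2  2.  23.9] rotvec [0.03 0.04 0.17] dyaw(world) -0.2
```

View pics/s9.png

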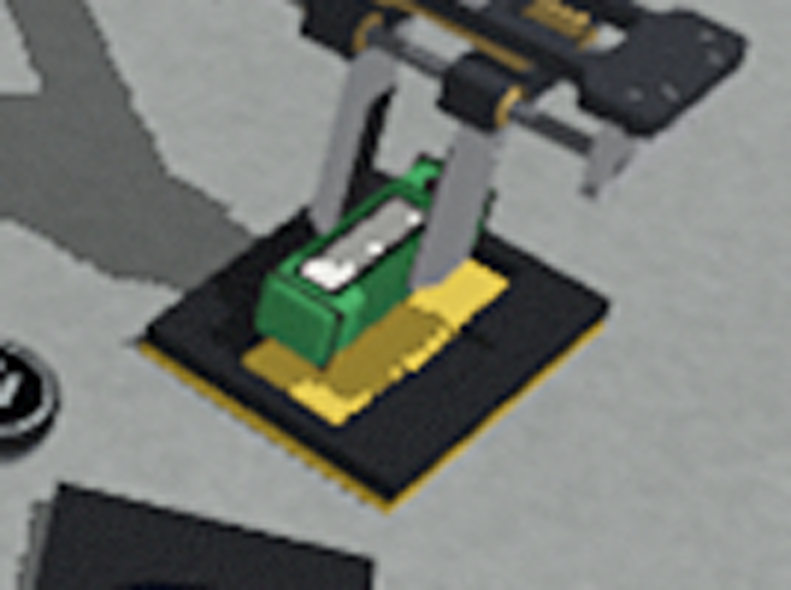

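View pics/t9.png

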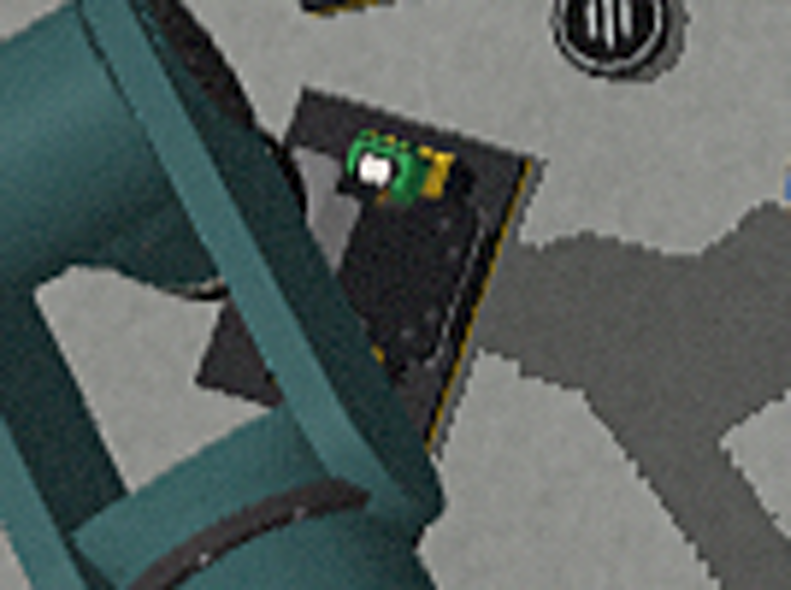

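```bash
python3 - <<'E'
from h import *
f=dict(np.load("scene0.npz"))
a=np.radians(-15.9); d=np.array([np.cos(a),np.sin(a)])
for z,p in((.0295,[[258,332],[330,366]]),(.0595,[[268,278],[350,318]])):
    P=ray(f,np.array(p)/5.9+[380,205],z); print(P.round(4), P.mean(0)-.056*d, np.linalg.norm(P[0]-P[1]))
P=ray(f,np.array([[243,360],[340,425]])/5.9+[380,205],.006); print(P,P.mean(0)-.064*d,np.linalg.norm(P[0]-P[1]))
E
```

```text
[[0.4506 0.3104]
 [0.4534 0.3389]] [0.3981037  0.33998758] 0.028720798816160912
[[0.4537 0.3095]
 [0.458  0.3417]] [0.40196327 0.34094474] 0.032417337339229586
[[0.44300312 0.30621162]
 [0.45628837 0.34854034]] [0.3880943  0.34490937] 0.04436460453149956
```

Call:
servo_tool([
  {"claw":0.15,"offset":[4.5,1.2,3],"rotation":[0,0,0]},
  {"claw":0.15,"offset":[4.5,1.2,10],"rotation":[0,0,0]},
  {"claw":0.15,"offset":[4.5,1.2,15],"rotation":[0,0,0]},
  {"claw":0.15,"offset":[4.5,1.2,17],"rotation":[0,0,0]},
  {"claw":0.15,"offset":[4.5,1.2,17],"rotation":[0,0,0]},
])

```text
t: 10.73
ee_pos: [0.3916, 0.3401, 0.0393]
tool_rot: [[-0.963, 0.27, -0.002], [0.27, 0.963, -0.001], [0.001, -0.002, -1.0]]
force: [-0.2, 0.6, -2.3]
grip_width: 0.0319
```

```bash
python3 - <<'E'
from cell import r
from h import *
f=r.grab_frame("scene"); im=f["frame"][:,:,::-1]
cv2.imwrite("pics/s10.png",cv2.resize(im[205:305,380:514],None,fx=5.9,fy=5.9,interpolation=cv2.INTER_CUBIC))
E
python3 go.py 394.5 340.5 34 164.1
```

```text
t 10.78 p [391.9 340.4  39.8] yaw 164.4 F [-0.3 -0.2 -2. ] w 31.9 q [ 0.61  0.13  1.69 -0.    1.32 -0.69]
offset [-2.5  0.9  5.8] rotvec [-0.06 -0.04  0.25] dyaw(world) -0.3
```

View pics/s10.png

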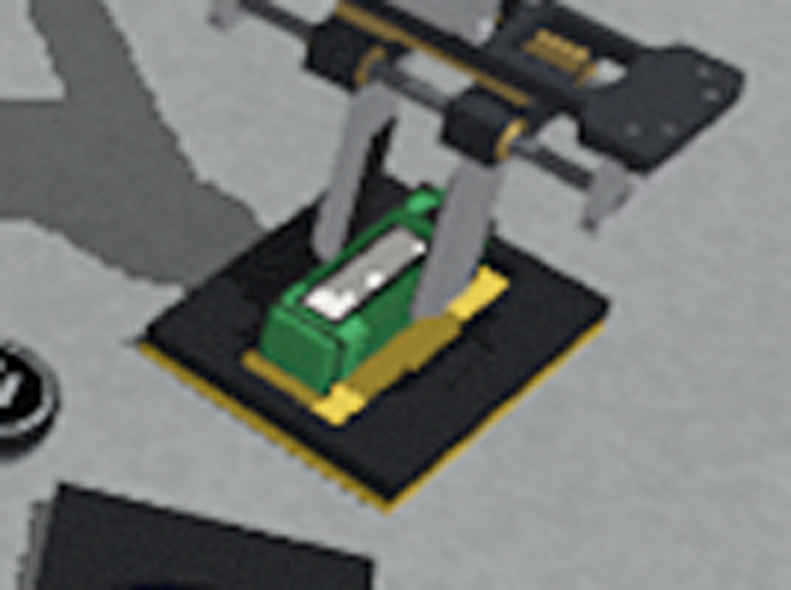

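Call:
servo_tool([
  {"claw":0.15,"offset":[-1,0.5,1.5],"rotation":[0,0,0]},
  {"claw":0.15,"offset":[-1,0.5,3],"rotation":[0,0,0]},
  {"claw":0.15,"offset":[-1,0.5,4],"rotation":[0,0,0]},
  {"claw":0.15,"offset":[-1,0.5,4],"rotation":[0,0,0]},
])

```text
t: 11.12
ee_pos: [0.3933, 0.3407, 0.0362]
tool_rot: [[-0.963, 0.27, -0.0], [0.27, 0.963, -0.0], [0.0, -0.0, -1.0]]
force: [0.1, 0.1, -2.6]
grip_width: 0.0317
```

Call:
servo_tool([
  {"claw":0.15,"offset":[0,0,0.8],"rotation":[0,0,0]},
  {"claw":0.15,"offset":[0,0,1.4],"rotation":[0,0,0]},
  {"claw":0.15,"offset":[0,0,1.4],"rotation":[0,0,0]},
])

```text
t: 11.37
ee_pos: [0.3933, 0.3408, 0.0349]
tool_rot: [[-0.963, 0.27, -0.0], [0.27, 0.963, -0.0], [0.0, -0.0, -1.0]]
force: [-1.2, -0.4, -2.9]
grip_width: 0.0322
```

Call:
servo_tool([
  {"claw":0.15,"offset":[0,0,0.6],"rotation":[0,0,0]},
  {"claw":0.15,"offset":[0,0,1.2],"rotation":[0,0,0]},
  {"claw":0.15,"offset":[0,0,1.2],"rotation":[0,0,0]},
])

```text
t: 11.62
ee_pos: [0.3934, 0.3409, 0.0344]
tool_rot: [[-0.963, 0.27, 0.0], [0.27, 0.963, 0.0], [-0.0, 0.0, -1.0]]
force: [-1.1, -0.9, 1.9]
grip_width: 0.0317
```

Call:
servo_tool([
  {"claw":0.44,"offset":[0,0,0],"rotation":[0,0,0]},
  {"claw":0.46,"offset":[0,0,0],"rotation":[0,0,0]},
  {"claw":0.46,"offset":[0,0,0],"rotation":[0,0,0]},
  {"claw":0.46,"offset":[0,0,-10],"rotation":[0,0,0]},
  {"claw":0.46,"offset":[0,0,-30],"rotation":[0,0,0]},
])

```text
t: 12.03
ee_pos: [0.3916, 0.3396, 0.0618]
tool_rot: [[-0.963, 0.27, -0.005], [0.27, 0.963, -0.004], [0.004, -0.005, -1.0]]
force: [0.2, 0.5, -0.2]
grip_width: 0.0434
```

Call:
servo_tool([
  {"claw":0.6,"offset":[0,0,-20],"rotation":[0,0,0]},
  {"claw":0.65,"offset":[0,0,-45],"rotation":[0,0,0]},
  {"claw":0.65,"offset":[0,0,-60],"rotation":[0,0,0]},
])

```text
t: 12.28
ee_pos: [0.3943, 0.3415, 0.1273]
tool_rot: [[-0.963, 0.27, 0.003], [0.27, 0.963, 0.002], [-0.003, 0.003, -1.0]]
force: [0.6, 0.6, -0.4]
grip_width: 0.0589
```

```bash
python3 - <<'E'
from cell import r
from h import *
f=r.grab_frame("scene"); im=f["frame"][:,:,::-1]
cv2.imwrite("pics/s11.png",cv2.resize(im[200:310,320:514],None,fx=4,fy=4,interpolation=cv2.INTER_CUBIC))
E
python3 go.py 442.5 105 110 164
```

```text
t 12.33 p [395.8 342.5 130.3] yaw 164.4 F [1.  1.3 1.7] w 60.9 q [ 0.61  0.06  1.58 -0.    1.49 -0.69]
offset [-109.  -216.3   19.4] rotvec [0.43 0.36 0.35] dyaw(world) -0.4
```

View pics/s11.png

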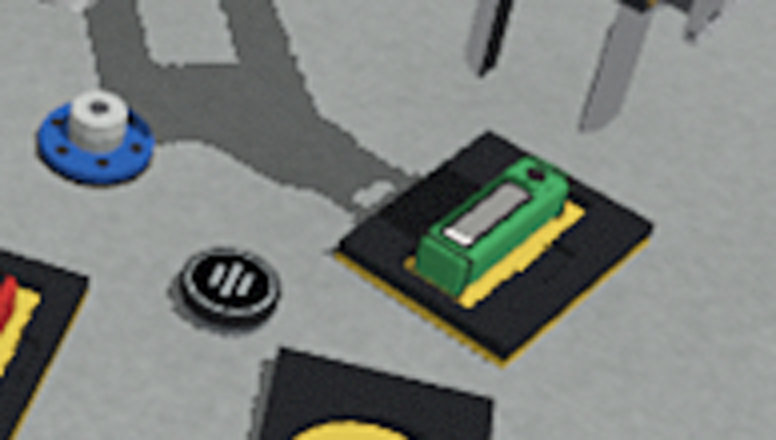

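The lamp sits in its recess, yellow visible along both the end and the side. Next the plate.

Call:
servo_tool([
  {"claw":0.65,"offset":[-15,-30,0],"rotation":[0,0,0]},
  {"claw":0.65,"offset":[-32,-65,0],"rotation":[0,0,0]},
  {"claw":0.65,"offset":[-50,-100,0],"rotation":[0,0,0]},
  {"claw":0.65,"offset":[-68,-135,0],"rotation":[0,0,0]},
  {"claw":0.65,"offset":[-86,-170,5],"rotation":[0,0,0]},
])

```text
t: 12.75
ee_pos: [0.4309, 0.1525, 0.1197]
tool_rot: [[-0.963, 0.269, 0.003], [0.269, 0.963, 0.0], [-0.002, 0.001, -1.0]]
force: [1.0, -0.1, 0.6]
grip_width: 0.0615
```

Call:
servo_tool([
  {"claw":0.65,"offset":[-14,-28,10],"rotation":[0,0,0]},
  {"claw":0.65,"offset":[-22,-44,20],"rotation":[0,0,0]},
  {"claw":0.65,"offset":[-23,-46,40],"rotation":[0,0,0]},
  {"claw":0.65,"offset":[-23,-46,50],"rotation":[0,0,0]},
])

```text
t: 13.08
ee_pos: [0.4392, 0.1019, 0.067]
tool_rot: [[-0.962, 0.273, -0.002], [0.273, 0.962, -0.0], [0.002, -0.001, -1.0]]
force: [-0.2, 0.5, 0.2]
grip_width: 0.0612
```

```bash
python3 - <<'E'
from cell import r
from h import *
f=r.grab_frame("scene"); im=f["frame"][:,:,::-1]
cv2.imwrite("pics/s12.png",cv2.resize(im[160:270,260:454],None,fx=4,fy=4,interpolation=cv2.INTER_CUBIC))
E
python3 go.py 442.5 105 30 164
```

```text
t 13.13 p [437.7 102.6  65.2] yaw 164.3 F [-0.9 -0.2 -0.8] w 60.9 q [ 0.1  -0.05  1.82  0.    1.37 -1.19]
offset [-4.2  3.7 35.2] rotvec [-0.12 -0.33  0.25] dyaw(world) -0.3
```

View pics/s12.png

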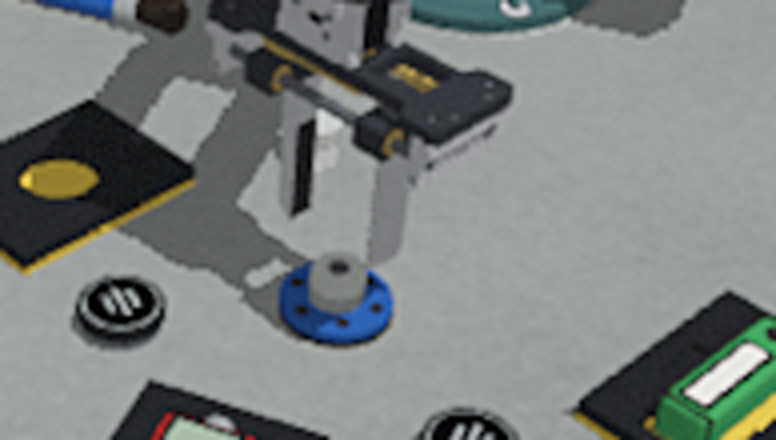

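Call:
servo_tool([
  {"claw":0.65,"offset":[-3,3,6],"rotation":[0,0,0]},
  {"claw":0.65,"offset":[-3.5,3.2,16],"rotation":[0,0,0]},
  {"claw":0.65,"offset":[-3.5,3.2,25],"rotation":[0,0,0]},
  {"claw":0.65,"offset":[-3.5,3.2,31],"rotation":[0,0,0]},
  {"claw":0.65,"offset":[-3.5,3.2,33],"rotation":[0,0,0]},
])

```text
t: 13.55
ee_pos: [0.4434, 0.1059, 0.0344]
tool_rot: [[-0.963, 0.269, -0.002], [0.269, 0.963, -0.0], [0.002, -0.001, -1.0]]
force: [0.1, -0.1, 0.2]
grip_width: 0.0613
```

Call:
servo_tool([
  {"claw":0.5,"offset":[0,0,0],"rotation":[0,0,0]},
])

```text
t: 13.63
ee_pos: [0.4437, 0.1058, 0.035]
tool_rot: [[-0.963, 0.269, -0.001], [0.269, 0.963, -0.0], [0.001, -0.001, -1.0]]
force: [-0.1, -0.1, -0.3]
grip_width: 0.0572
```

```bash
python3 go.py 442.5 105 30 164
```

```text
t 13.63 p [443.7 105.8  35. ] yaw 164.4 F [-0.1 -0.1 -0.3] w 57.2 q [ 0.11 -0.    1.84 -0.    1.3  -1.19]
offset [ 0.9 -1.1  5. ] rotvec [-0.04 -0.08  0.39] dyaw(world) -0.4
```

Call:
servo_tool([
  {"claw":0.5,"offset":[0,0,2],"rotation":[0,0,0]},
  {"claw":0.5,"offset":[0,0,4],"rotation":[0,0,0]},
  {"claw":0.4,"offset":[0,0,4],"rotation":[0,0,0]},
  {"claw":0.3,"offset":[0,0,4],"rotation":[0,0,0]},
  {"claw":0.2,"offset":[0,0,4],"rotation":[0,0,0]},
], grip_force=25)

```text
t: 14.05
ee_pos: [0.4445, 0.1056, 0.032]
tool_rot: [[-0.963, 0.27, 0.001], [0.27, 0.963, 0.0], [-0.001, 0.0, -1.0]]
force: [0.4, 0.9, -0.3]
grip_width: 0.034
```

Call:
servo_tool([
  {"claw":0.15,"offset":[0,0,0],"rotation":[0,0,0]},
  {"claw":0.15,"offset":[0,0,0],"rotation":[0,0,0]},
  {"claw":0.15,"offset":[0,0,0],"rotation":[0,0,0]},
])

```text
t: 14.3
ee_pos: [0.4445, 0.1056, 0.032]
tool_rot: [[-0.963, 0.27, 0.001], [0.27, 0.963, 0.0], [-0.001, 0.0, -1.0]]
force: [-0.6, 0.9, 0.6]
grip_width: 0.0335
```

```bash
python3 go.py 604.5 341 120 164
```

```text
t 14.3 p [444.5 105.6  32. ] yaw 164.3 F [-0.6  0.9  0.6] w 33.5 q [ 0.11 -0.    1.85  0.    1.29 -1.19]
offset [-90.6 269.8 -87.8] rotvec [0.02 0.03 0.34] dyaw(world) -0.3
```

Call:
servo_tool([
  {"claw":0.15,"offset":[0,0,-6],"rotation":[0,0,0]},
  {"claw":0.15,"offset":[0,0,-25],"rotation":[0,0,0]},
  {"claw":0.15,"offset":[0,0,-55],"rotation":[0,0,0]},
  {"claw":0.15,"offset":[-6,18,-80],"rotation":[0,0,0]},
  {"claw":0.15,"offset":[-16,48,-88],"rotation":[0,0,0]},
])

```text
t: 14.72
ee_pos: [0.4741, 0.1464, 0.1244]
tool_rot: [[-0.962, 0.273, 0.006], [0.273, 0.962, -0.001], [-0.006, 0.001, -1.0]]
force: [1.5, -0.4, -1.1]
grip_width: 0.0333
```

Call:
servo_tool([
  {"claw":0.15,"offset":[-12,36,0],"rotation":[0,0,0]},
  {"claw":0.15,"offset":[-24,72,0],"rotation":[0,0,0]},
  {"claw":0.15,"offset":[-37,110,0],"rotation":[0,0,0]},
  {"claw":0.15,"offset":[-50,148,0],"rotation":[0,0,0]},
  {"claw":0.15,"offset":[-60,180,0],"rotation":[0,0,0]},
])

```text
t: 15.13
ee_pos: [0.5797, 0.3065, 0.1191]
tool_rot: [[-0.963, 0.269, -0.001], [0.269, 0.963, -0.0], [0.0, -0.001, -1.0]]
force: [0.4, -0.7, -1.4]
grip_width: 0.0334
```

```bash
python3 go.py 604.5 341 70 164
```

```text
t 15.13 p [579.7 306.5 119.1] yaw 164.4 F [ 0.4 -0.7 -1.4] w 33.4 q [ 0.4   0.36  1.25 -0.    1.54 -0.9 ]
offset [-14.6  39.9  49.1] rotvec [-0.04 -0.03  0.38] dyaw(world) -0.4
```

Call:
servo_tool([
  {"claw":0.15,"offset":[-7,20,8],"rotation":[0,0,0]},
  {"claw":0.15,"offset":[-13,36,20],"rotation":[0,0,0]},
  {"claw":0.15,"offset":[-15,40,36],"rotation":[0,0,0]},
  {"claw":0.15,"offset":[-15,40,52],"rotation":[0,0,0]},
  {"claw":0.15,"offset":[-15,40,56],"rotation":[0,0,0]},
])

```text
t: 15.55
ee_pos: [0.6021, 0.3384, 0.0591]
tool_rot: [[-0.963, 0.269, -0.007], [0.269, 0.963, -0.004], [0.006, -0.006, -1.0]]
force: [-0.6, -0.2, -2.8]
grip_width: 0.0334
```

Call:
servo_tool([
  {"claw":0.15,"offset":[0,0,0],"rotation":[0,0,0]},
])

```text
t: 15.63
ee_pos: [0.6025, 0.3382, 0.0608]
tool_rot: [[-0.963, 0.27, -0.005], [0.27, 0.963, -0.003], [0.004, -0.004, -1.0]]
force: [-0.3, -0.5, -2.5]
grip_width: 0.0335
```

```bash
python3 - <<'E'
from cell import r
from h import *
f=r.grab_frame("scene"); im=f["frame"][:,:,::-1]
cv2.imwrite("pics/s13.png",cv2.resize(im[265:365,355:489],None,fx=5.9,fy=5.9,interpolation=cv2.INTER_CUBIC))
E
python3 go.py 604.5 341 40 164
```

```text
t 15.68 p [603.5 338.5  62.7] yaw 164.3 F [ 0.4  0.6 -2.2] w 33.3 q [ 0.43  0.47  1.2  -0.    1.47 -0.87]
offset [-0.3  2.7 22.7] rotvec [-0.12 -0.11  0.34] dyaw(world) -0.3
```

View pics/s13.png

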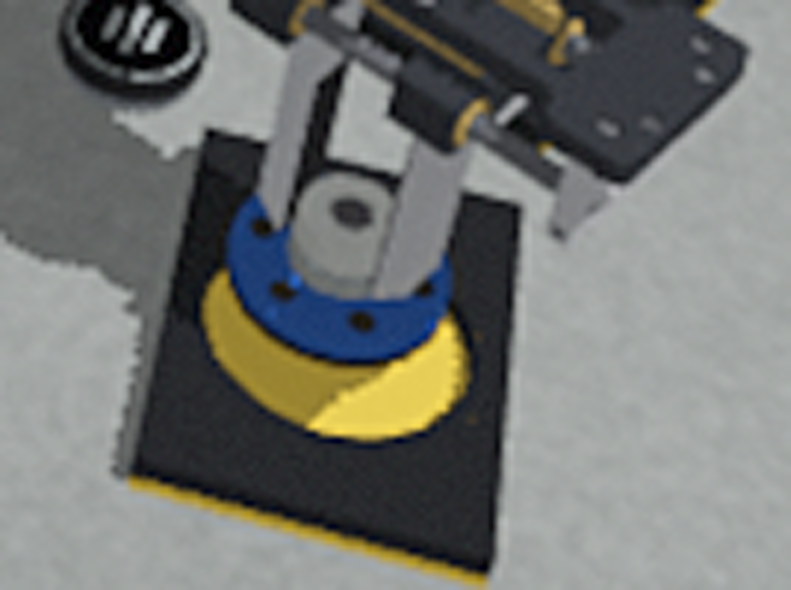

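Call:
servo_tool([
  {"claw":0.15,"offset":[0,2,5],"rotation":[0,0,0]},
  {"claw":0.15,"offset":[0,2,11],"rotation":[0,0,0]},
  {"claw":0.15,"offset":[0,2,14],"rotation":[0,0,0]},
  {"claw":0.15,"offset":[0,2,16],"rotation":[0,0,0]},
  {"claw":0.15,"offset":[0,2,16],"rotation":[0,0,0]},
])

```text
t: 16.1
ee_pos: [0.6044, 0.3407, 0.0472]
tool_rot: [[-0.963, 0.27, -0.001], [0.27, 0.963, -0.001], [0.001, -0.001, -1.0]]
force: [0.8, -0.3, -2.8]
grip_width: 0.0338
```

```bash
python3 - <<'E'
from cell import r
from h import *
f=r.grab_frame("scene"); im=f["frame"][:,:,::-1]
cv2.imwrite("pics/s14.png",cv2.resize(im[265:365,355:489],None,fx=5.9,fy=5.9,interpolation=cv2.INTER_CUBIC))
E
python3 go.py 604.5 341 38 164
```

```text
t 16.15 p [604.5 340.8  47.6] yaw 164.3 F [-0.8 -0.  -2.1] w 33.6 q [ 0.43  0.49  1.22 -0.    1.44 -0.87]
offset [0.1 0.2 9.6] rotvec [-0.02 -0.02  0.34] dyaw(world) -0.3
```

View pics/s14.png

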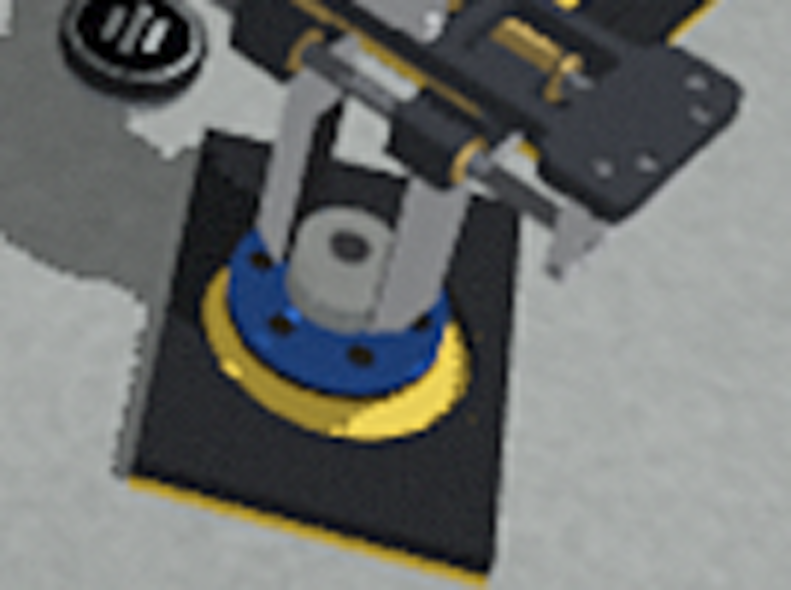

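Call:
servo_tool([
  {"claw":0.15,"offset":[-1,1,3],"rotation":[0,0,0]},
  {"claw":0.15,"offset":[-1,1,5],"rotation":[0,0,0]},
  {"claw":0.15,"offset":[-1,1,7],"rotation":[0,0,0]},
  {"claw":0.15,"offset":[-1,1,8],"rotation":[0,0,0]},
  {"claw":0.15,"offset":[-1,1,8],"rotation":[0,0,0]},
])

```text
t: 16.57
ee_pos: [0.6057, 0.3415, 0.0392]
tool_rot: [[-0.963, 0.27, -0.001], [0.27, 0.963, -0.0], [0.001, -0.001, -1.0]]
force: [-0.9, 1.0, -2.0]
grip_width: 0.0337
```

Call:
servo_tool([
  {"claw":0.15,"offset":[0,0,0.6],"rotation":[0,0,0]},
  {"claw":0.15,"offset":[0,0,1.2],"rotation":[0,0,0]},
  {"claw":0.15,"offset":[0,0,1.2],"rotation":[0,0,0]},
])

```text
t: 16.82
ee_pos: [0.6059, 0.3417, 0.0385]
tool_rot: [[-0.963, 0.27, -0.0], [0.27, 0.963, -0.0], [-0.0, -0.0, -1.0]]
force: [0.4, -0.2, -1.2]
grip_width: 0.0336
```

Call:
servo_tool([
  {"claw":0.15,"offset":[0,0,0.6],"rotation":[0,0,0]},
  {"claw":0.15,"offset":[0,0,1.0],"rotation":[0,0,0]},
  {"claw":0.15,"offset":[0,0,1.0],"rotation":[0,0,0]},
])

```text
t: 17.07
ee_pos: [0.6061, 0.3417, 0.0381]
tool_rot: [[-0.963, 0.27, 0.001], [0.27, 0.963, 0.0], [-0.0, 0.0, -1.0]]
force: [-0.1, -0.5, 1.2]
grip_width: 0.0336
```

Contact. Release and retreat.

Call:
servo_tool([
  {"claw":0.5,"offset":[0,0,0],"rotation":[0,0,0]},
  {"claw":0.55,"offset":[0,0,0],"rotation":[0,0,0]},
  {"claw":0.6,"offset":[0,0,0],"rotation":[0,0,0]},
  {"claw":0.6,"offset":[0,0,-10],"rotation":[0,0,0]},
  {"claw":0.6,"offset":[0,0,-30],"rotation":[0,0,0]},
])

```text
t: 17.48
ee_pos: [0.6041, 0.3408, 0.0649]
tool_rot: [[-0.963, 0.27, -0.006], [0.27, 0.963, -0.003], [0.005, -0.004, -1.0]]
force: [-0.3, -0.2, -0.7]
grip_width: 0.056
```

Call:
servo_tool([
  {"claw":0.6,"offset":[0,0,-25],"rotation":[0,0,0]},
  {"claw":0.7,"offset":[0,0,-55],"rotation":[0,0,0]},
  {"claw":0.7,"offset":[0,0,-85],"rotation":[0,0,0]},
])

```text
t: 17.73
ee_pos: [0.6057, 0.3416, 0.1541]
tool_rot: [[-0.963, 0.27, -0.0], [0.27, 0.963, -0.0], [0.0, -0.0, -1.0]]
force: [-0.5, -0.7, 0.4]
grip_width: 0.0645
```

```bash
python3 - <<'E'
from cell import r
from h import *
f=r.grab_frame("scene"); im=f["frame"][:,:,::-1]
cv2.imwrite("pics/s15.png",cv2.resize(im[265:365,355:489],None,fx=5.9,fy=5.9,interpolation=cv2.INTER_CUBIC))
cv2.imwrite("pics/s15b.png",cv2.resize(im[160:230,140:240],None,fx=7,fy=7,interpolation=cv2.INTER_CUBIC))
E
python3 go.py 591 -351 150 164
```

```text
t 17.78 p [608.8 343.  163.3] yaw 164.3 F [0.7 0.3 4.1] w 65.1 q [ 0.43  0.43  1.07 -0.    1.64 -0.87]
offset [-170.  -673.2    9.1] rotvec [0.5  0.59 0.35] dyaw(world) -0.3
```

View pics/s15.png

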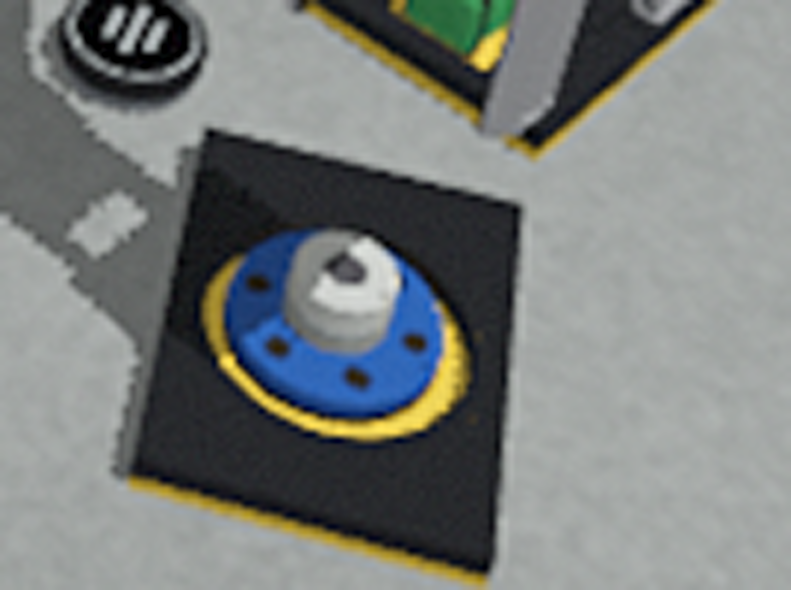

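View pics/s15b.png

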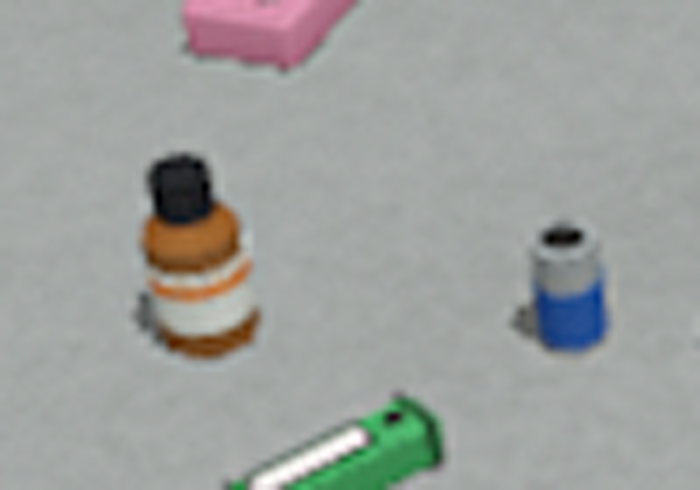

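```bash
python3 - <<'E'
from h import *
f=dict(np.load("scene0.npz"))
print(ray(f,[[140+180/7,160+167/7]],.078), ray(f,[[140+208/7,160+353/7]],0.))
g=np.array([1.19-.59,.441+.35]);g/=np.linalg.norm(g); print(g, ray(f,[[140+208/7,160+353/7]],0.)-.019*g)
f=dict(np.load("top0.npz"))
cv2.imwrite("pics/b0.png",cv2.resize(f["frame"][145:185,350:400,::-1],None,fx=14,fy=14,interpolation=cv2.INTER_CUBIC))
E
```

```text
[[ 0.5950527  -0.34852828]] [[ 0.60670573 -0.34051258]]
[0.60434239 0.79672472] [[ 0.59522323 -0.35565035]]
```

View pics/b0.png

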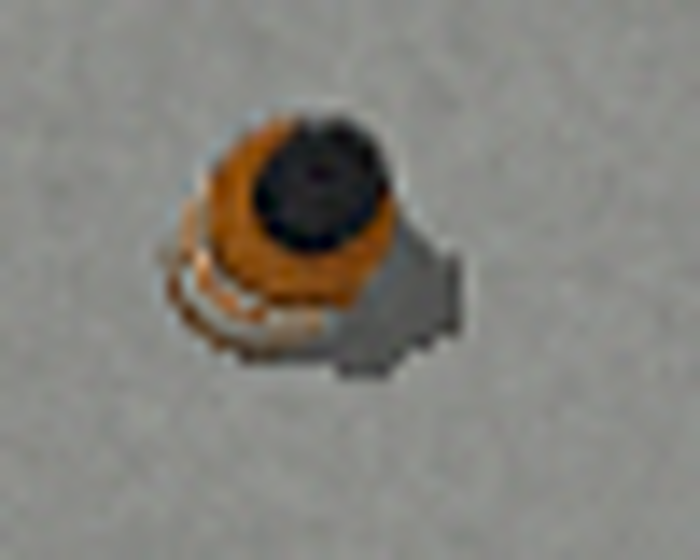

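Call:
servo_tool([
  {"claw":0.75,"offset":[-6,-25,0],"rotation":[0,0,0]},
  {"claw":0.75,"offset":[-16,-64,0],"rotation":[0,0,0]},
  {"claw":0.75,"offset":[-26,-103,0],"rotation":[0,0,0]},
  {"claw":0.75,"offset":[-36,-142,0],"rotation":[0,0,0]},
  {"claw":0.75,"offset":[-46,-181,0],"rotation":[0,0,0]},
])

```text
t: 18.2
ee_pos: [0.6013, 0.1535, 0.1534]
tool_rot: [[-0.963, 0.269, 0.002], [0.269, 0.963, 0.0], [-0.001, 0.0, -1.0]]
force: [-0.9, -0.4, -0.0]
grip_width: 0.0704
```

Call:
servo_tool([
  {"claw":0.75,"offset":[-10,-39,0],"rotation":[0,0,0]},
  {"claw":0.75,"offset":[-20,-78,0],"rotation":[0,0,0]},
  {"claw":0.75,"offset":[-30,-117,0],"rotation":[0,0,0]},
  {"claw":0.75,"offset":[-40,-156,0],"rotation":[0,0,0]},
  {"claw":0.75,"offset":[-50,-195,0],"rotation":[0,0,0]},
])

```text
t: 18.62
ee_pos: [0.5968, -0.0482, 0.1536]
tool_rot: [[-0.963, 0.27, 0.002], [0.27, 0.963, -0.0], [-0.002, 0.0, -1.0]]
force: [-0.6, -0.5, 0.4]
grip_width: 0.0706
```

Call:
servo_tool([
  {"claw":0.75,"offset":[-10,-39,0],"rotation":[0,0,0]},
  {"claw":0.75,"offset":[-20,-78,0],"rotation":[0,0,0]},
  {"claw":0.75,"offset":[-30,-117,0],"rotation":[0,0,0]},
  {"claw":0.75,"offset":[-40,-156,0],"rotation":[0,0,0]},
  {"claw":0.75,"offset":[-50,-195,0],"rotation":[0,0,0]},
])

```text
t: 19.03
ee_pos: [0.5923, -0.2496, 0.1536]
tool_rot: [[-0.963, 0.27, 0.001], [0.27, 0.963, -0.001], [-0.002, -0.0, -1.0]]
force: [0.8, 0.4, -0.4]
grip_width: 0.0707
```

```bash
python3 go.py 592.5 -351.5 130 164
```

```text
t 19.03 p [ 592.3 -249.6  153.6] yaw 164.3 F [ 0.8  0.4 -0.4] w 70.7 q [-0.49  0.31  1.24  0.    1.59 -1.78]
offset [-27.7 -98.1  23.7] rotvec [-0.02  0.09  0.34] dyaw(world) -0.3
```

Call:
servo_tool([
  {"claw":0.75,"offset":[-10,-36,2],"rotation":[0,0,0]},
  {"claw":0.75,"offset":[-19,-68,8],"rotation":[0,0,0]},
  {"claw":0.75,"offset":[-25,-90,15],"rotation":[0,0,0]},
  {"claw":0.75,"offset":[-28,-98,25],"rotation":[0,0,0]},
  {"claw":0.75,"offset":[-28,-98,35],"rotation":[0,0,0]},
])

```text
t: 19.45
ee_pos: [0.5928, -0.3516, 0.1172]
tool_rot: [[-0.962, 0.273, 0.001], [0.273, 0.962, -0.001], [-0.001, -0.0, -1.0]]
force: [0.2, 1.2, -0.6]
grip_width: 0.0707
```

Call:
servo_tool([
  {"claw":0.75,"offset":[0,0,3],"rotation":[0,0,0]},
  {"claw":0.75,"offset":[0,0,3],"rotation":[0,0,0]},
])

```text
t: 19.62
ee_pos: [0.5926, -0.3471, 0.1127]
tool_rot: [[-0.963, 0.268, -0.003], [0.268, 0.963, 0.003], [0.003, 0.002, -1.0]]
force: [-0.2, -0.4, -0.0]
grip_width: 0.0704
```

```bash
python3 - <<'E'
from cell import r
from h import *
f=r.grab_frame("scene"); im=f["frame"][:,:,::-1]
cv2.imwrite("pics/s16.png",cv2.resize(im[120:230,120:250],None,fx=5.4,fy=5.4,interpolation=cv2.INTER_CUBIC))
f=r.grab_frame("top"); im=f["frame"][:,:,::-1]
cv2.imwrite("pics/t16.png",cv2.resize(im[100:210,310:440],None,fx=5.4,fy=5.4,interpolation=cv2.INTER_CUBIC))
E
python3 go.py 592.5 -351.5 38 164
```

```text
t 19.72 p [ 593.5 -347.5  114.8] yaw 164.5 F [-0.2  0.4 -0.4] w 70.3 q [-0.61  0.43  1.16  0.    1.55 -1.91]
offset [-0.1 -4.2 76.8] rotvec [ 0.02 -0.    0.48] dyaw(world) -0.5
```

View pics/s16.png

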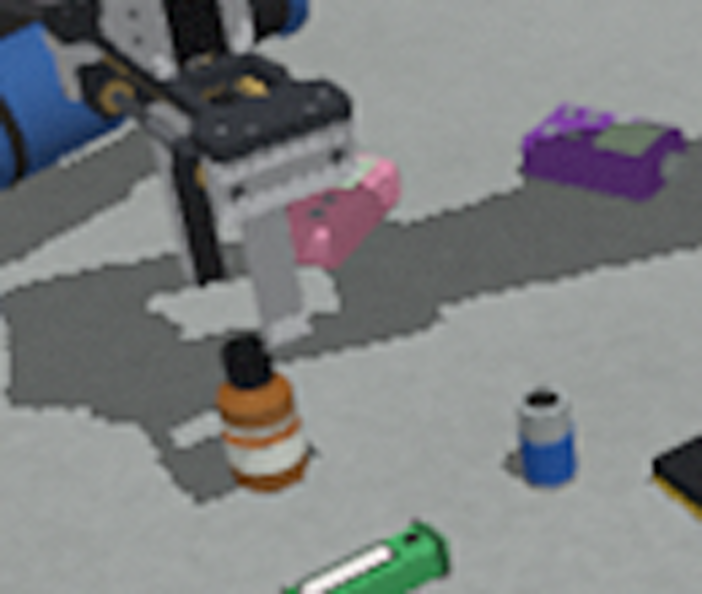

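View pics/t16.png

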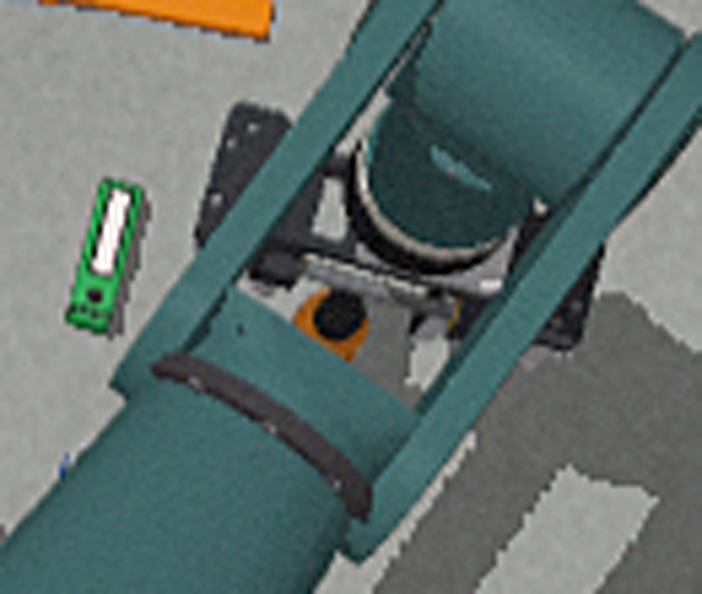

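Call:
servo_tool([
  {"claw":0.75,"offset":[0,-4,8],"rotation":[0,0,0]},
  {"claw":0.75,"offset":[0,-4,25],"rotation":[0,0,0]},
  {"claw":0.75,"offset":[0,-4,45],"rotation":[0,0,0]},
  {"claw":0.75,"offset":[0,-4,63],"rotation":[0,0,0]},
  {"claw":0.75,"offset":[0,-4,75],"rotation":[0,0,0]},
])

```text
t: 20.13
ee_pos: [0.5914, -0.3522, 0.0378]
tool_rot: [[-0.963, 0.269, -0.001], [0.269, 0.963, 0.001], [0.002, 0.0, -1.0]]
force: [0.2, -1.0, 0.7]
grip_width: 0.0709
```

Call:
servo_tool([
  {"claw":0.75,"offset":[0,0,0],"rotation":[0,0,0]},
  {"claw":0.75,"offset":[0,0,0],"rotation":[0,0,0]},
])

```text
t: 20.3
ee_pos: [0.5918, -0.3528, 0.0392]
tool_rot: [[-0.963, 0.269, -0.001], [0.269, 0.963, 0.001], [0.001, 0.0, -1.0]]
force: [0.1, 0.3, 0.8]
grip_width: 0.07
```

```bash
python3 - <<'E'
from cell import r
from h import *
f=r.grab_frame("scene"); im=f["frame"][:,:,::-1]
cv2.imwrite("pics/s17.png",cv2.resize(im[120:230,120:250],None,fx=5.4,fy=5.4,interpolation=cv2.INTER_CUBIC))
E
python3 go.py 592.5 -351.5 38 164
```

```text
t 20.35 p [ 592.5 -353.4   40.5] yaw 164.4 F [-0.4 -0.7 -0. ] w 70.4 q [-0.62  0.48  1.24 -0.    1.42 -1.92]
offset [0.5 1.8 2.5] rotvec [-0.03  0.08  0.37] dyaw(world) -0.4
```

View pics/s17.png

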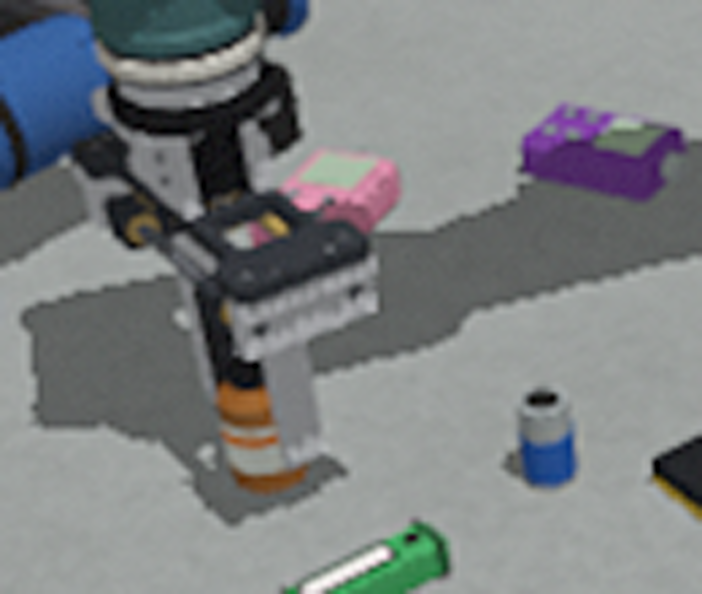

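Call:
servo_tool([
  {"claw":0.6,"offset":[0,1.5,1],"rotation":[0,0,0]},
  {"claw":0.5,"offset":[0,1.5,2],"rotation":[0,0,0]},
  {"claw":0.46,"offset":[0,1.5,2],"rotation":[0,0,0]},
  {"claw":0.43,"offset":[0,1.5,2],"rotation":[0,0,0]},
  {"claw":0.41,"offset":[0,1.5,2],"rotation":[0,0,0]},
], grip_force=10)

```text
t: 20.77
ee_pos: [0.5925, -0.352, 0.0381]
tool_rot: [[-0.963, 0.27, 0.001], [0.27, 0.963, -0.001], [-0.001, -0.0, -1.0]]
force: [0.2, 0.3, 0.8]
grip_width: 0.0409
```

Call:
servo_tool([
  {"claw":0.39,"offset":[0,0,0],"rotation":[0,0,0]},
  {"claw":0.36,"offset":[0,0,0],"rotation":[0,0,0]},
  {"claw":0.3,"offset":[0,0,0],"rotation":[0,0,0]},
  {"claw":0.25,"offset":[0,0,0],"rotation":[0,0,0]},
], grip_force=18)

```text
t: 21.1
ee_pos: [0.5925, -0.3519, 0.038]
tool_rot: [[-0.963, 0.27, 0.0], [0.27, 0.963, -0.0], [-0.0, -0.0, -1.0]]
force: [0.0, 0.9, 1.6]
grip_width: 0.0376
```

```bash
python3 - <<'E'
from cell import r
from h import *
f=r.grab_frame("scene"); im=f["frame"][:,:,::-1]
cv2.imwrite("pics/s18.png",cv2.resize(im[120:230,120:250],None,fx=5.4,fy=5.4,interpolation=cv2.INTER_CUBIC))
E
python3 go.py 435.5 -111.5 130 164
```

```text
t 21.15 p [ 592.5 -352.    38. ] yaw 164.3 F [-0.6  1.4  2. ] w 37.6 q [-0.62  0.48  1.24 -0.    1.42 -1.92]
offset [216.  189.2 -92.2] rotvec [-0.01  0.03  0.35] dyaw(world) -0.3
```

View pics/s18.png

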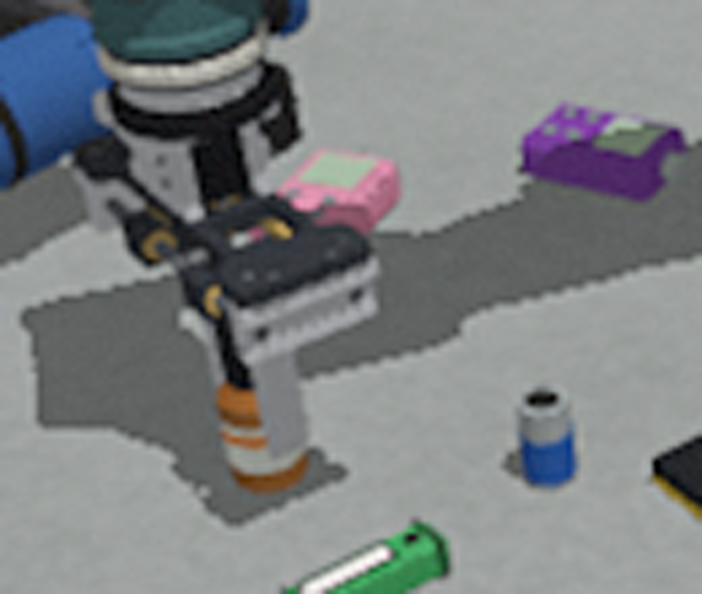

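The bottle is gripped upright. Lift gently.

Call:
servo_tool([
  {"claw":0.25,"offset":[0,0,-5],"rotation":[0,0,0]},
  {"claw":0.25,"offset":[0,0,-18],"rotation":[0,0,0]},
  {"claw":0.25,"offset":[0,0,-40],"rotation":[0,0,0]},
  {"claw":0.25,"offset":[4,4,-65],"rotation":[0,0,0]},
  {"claw":0.25,"offset":[14,12,-85],"rotation":[0,0,0]},
])

```text
t: 21.57
ee_pos: [0.5826, -0.3376, 0.1249]
tool_rot: [[-0.963, 0.271, 0.002], [0.271, 0.963, -0.002], [-0.002, -0.001, -1.0]]
force: [0.5, -0.1, -0.2]
grip_width: 0.0371
```

Call:
servo_tool([
  {"claw":0.25,"offset":[20,18,-6],"rotation":[0,0,0]},
  {"claw":0.25,"offset":[42,38,-6],"rotation":[0,0,0]},
  {"claw":0.25,"offset":[66,58,-6],"rotation":[0,0,0]},
  {"claw":0.25,"offset":[90,78,-6],"rotation":[0,0,0]},
  {"claw":0.25,"offset":[114,99,-6],"rotation":[0,0,0]},
])

```text
t: 21.98
ee_pos: [0.4982, -0.2096, 0.1296]
tool_rot: [[-0.963, 0.27, 0.001], [0.27, 0.963, -0.001], [-0.001, -0.0, -1.0]]
force: [0.5, 0.8, -0.3]
grip_width: 0.0373
```

```bash
python3 - <<'E'
from cell import r
from h import *
f=r.grab_frame("scene"); im=f["frame"][:,:,::-1]
cv2.imwrite("pics/s19.png",cv2.resize(im[110:240,180:340],None,fx=4.5,fy=4.5,interpolation=cv2.INTER_CUBIC))
E
python3 go.py 435.5 -111.5 130 164
```

```text
t 22.03 p [ 494.5 -204.1  128.6] yaw 164.5 F [-3.4  3.8 -1.6] w 37.7 q [-0.5   0.09  1.54  0.    1.51 -1.8 ]
offset [81.6 73.4 -0.6] rotvec [ 0.23 -0.33  0.48] dyaw(world) -0.5
```

View pics/s19.png

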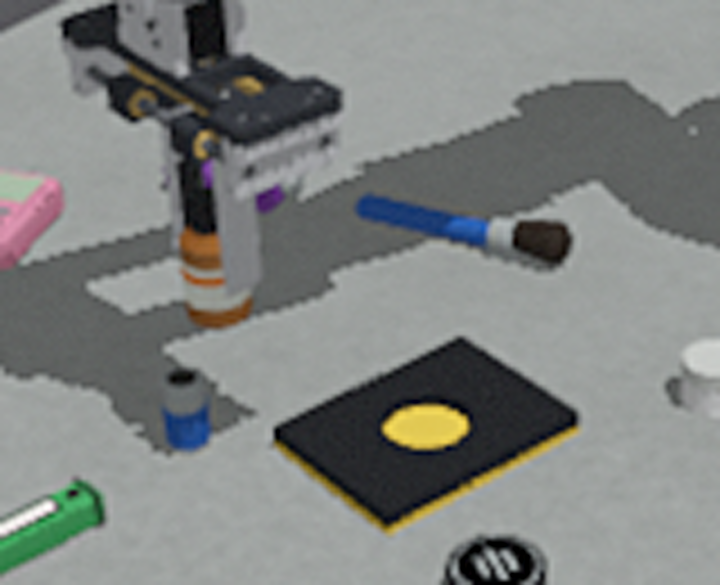

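The bottle hangs upright and clear of everything. Now over its tray (recess at about (427,427)).

Call:
servo_tool([
  {"claw":0.25,"offset":[22,20,0],"rotation":[0,0,0]},
  {"claw":0.25,"offset":[44,40,0],"rotation":[0,0,0]},
  {"claw":0.25,"offset":[64,58,2],"rotation":[0,0,0]},
  {"claw":0.25,"offset":[76,68,8],"rotation":[0,0,0]},
  {"claw":0.25,"offset":[81,73,18],"rotation":[0,0,0]},
])

```text
t: 22.45
ee_pos: [0.4407, -0.1172, 0.1124]
tool_rot: [[-0.963, 0.268, 0.003], [0.268, 0.963, -0.001], [-0.004, -0.0, -1.0]]
force: [0.3, -0.6, -0.9]
grip_width: 0.0379
```

Call:
servo_tool([
  {"claw":0.25,"offset":[0,0,10],"rotation":[0,0,0]},
  {"claw":0.25,"offset":[0,0,24],"rotation":[0,0,0]},
  {"claw":0.25,"offset":[0,0,36],"rotation":[0,0,0]},
  {"claw":0.25,"offset":[0,0,42],"rotation":[0,0,0]},
  {"claw":0.25,"offset":[0,0,42],"rotation":[0,0,0]},
])

```text
t: 22.87
ee_pos: [0.4398, -0.1186, 0.0665]
tool_rot: [[-0.963, 0.271, -0.004], [0.271, 0.963, 0.001], [0.004, 0.0, -1.0]]
force: [-0.5, -0.6, -0.3]
grip_width: 0.0377
```

```bash
python3 - <<'E'
from cell import r
from h import *
f=r.grab_frame("scene"); im=f["frame"][:,:,::-1]
cv2.imwrite("pics/s20.png",cv2.resize(im[140:240,210:344],None,fx=5.9,fy=5.9,interpolation=cv2.INTER_CUBIC))
E
python3 go.py 435.5 -111.5 44 164
```

```text
t 22.92 p [ 440.5 -118.8   67.6] yaw 164.3 F [-0.1  0.4 -1.1] w 37.7 q [-0.39 -0.04  1.81 -0.    1.37 -1.68]
offset [ 6.7  5.7 23.6] rotvec [-0.   -0.12  0.31] dyaw(world) -0.3
```

View pics/s20.png

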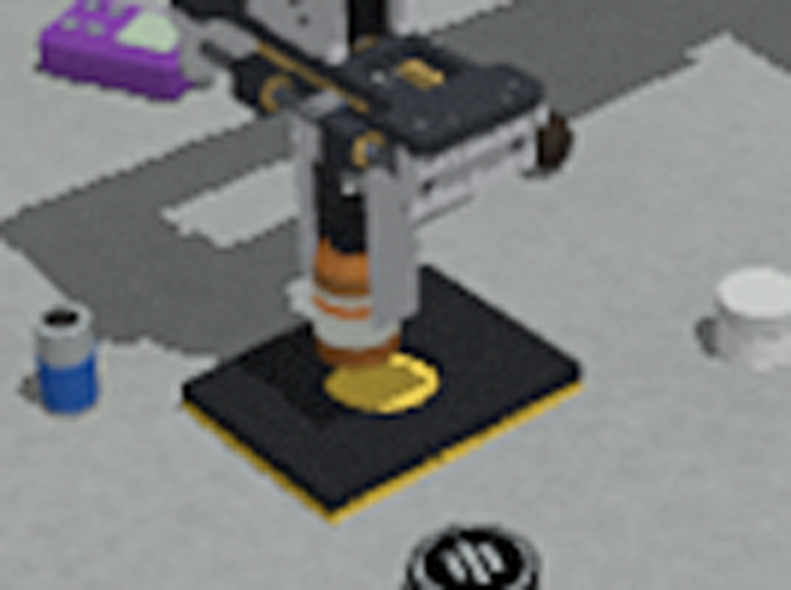

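Call:
servo_tool([
  {"claw":0.25,"offset":[3,3,2],"rotation":[0,0,0]},
  {"claw":0.25,"offset":[6,5.5,5],"rotation":[0,0,0]},
  {"claw":0.25,"offset":[6.5,5.7,8],"rotation":[0,0,0]},
  {"claw":0.25,"offset":[6.5,5.7,9],"rotation":[0,0,0]},
  {"claw":0.25,"offset":[6.5,5.7,9],"rotation":[0,0,0]},
])

```text
t: 23.33
ee_pos: [0.4359, -0.1109, 0.0595]
tool_rot: [[-0.963, 0.27, -0.0], [0.27, 0.963, -0.0], [0.0, -0.0, -1.0]]
force: [0.3, -0.2, -0.7]
grip_width: 0.0379
```

```bash
python3 - <<'E'
from cell import r
from h import *
f=r.grab_frame("scene"); im=f["frame"][:,:,::-1]
cv2.imwrite("pics/s21.png",cv2.resize(im[170:230,240:320],None,fx=9,fy=9,interpolation=cv2.INTER_CUBIC))
E
python3 go.py 435.5 -111.5 44 164
```

```text
t 23.38 p [ 436.  -111.    59.7] yaw 164.4 F [ 0.6 -0.5 -1.4] w 38.0 q [-0.38 -0.05  1.83 -0.    1.36 -1.67]
offset [ 0.4 -0.6 15.7] rotvec [-0.01  0.01  0.36] dyaw(world) -0.4
```

View pics/s21.png

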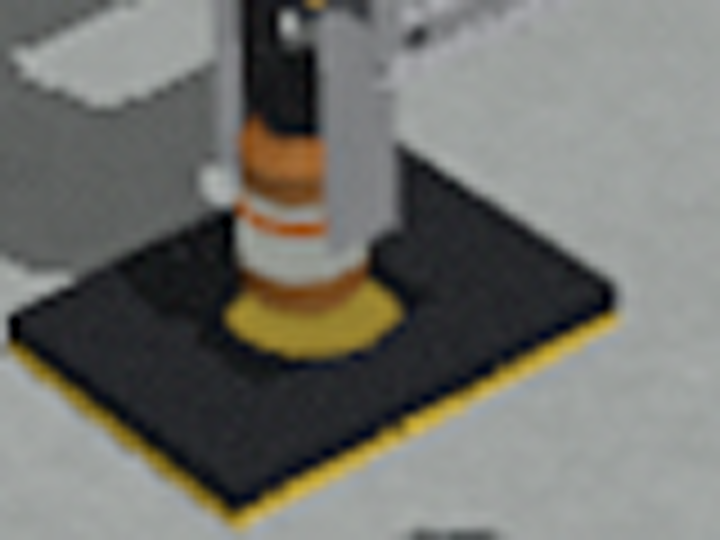

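```bash
python3 - <<'E'
from h import *
f=dict(np.load("scene0.npz"))
c=-f["R"].T@f["t"]
P=ray(f,[[240+304/9,170+313/9]],.0217)[0]; g=c[:2]-P; g/=np.linalg.norm(g); print(P-.019*g)
# recess rim at top z .016 front point & floor extents
Q=ray(f,[[240+314/9,170+358/9]],.016)[0]; print(Q-.027*g, ray(f,[[240+224/9,170+316/9],[240+405/9,170+312/9]],.010).mean(0))
E
```

```text
[ 0.43784924 -0.11098385]
[ 0.44184602 -0.1049153 ] [ 0.43919487 -0.10604654]
```

Call:
servo_tool([
  {"claw":0.25,"offset":[0.5,2,1],"rotation":[0,0,0]},
  {"claw":0.25,"offset":[0.5,3.5,2.5],"rotation":[0,0,0]},
  {"claw":0.25,"offset":[0.5,3.5,4],"rotation":[0,0,0]},
  {"claw":0.25,"offset":[0.5,3.5,4],"rotation":[0,0,0]},
])

```text
t: 23.72
ee_pos: [0.4363, -0.1074, 0.0552]
tool_rot: [[-0.963, 0.27, -0.001], [0.27, 0.963, 0.0], [0.001, -0.0, -1.0]]
force: [-0.0, -0.3, -1.2]
grip_width: 0.0374
```

```bash
python3 - <<'E'
from cell import r
from h import *
f=r.grab_frame("scene"); im=f["frame"][:,:,::-1]
cv2.imwrite("pics/s22.png",cv2.resize(im[170:230,240:320],None,fx=9,fy=9,interpolation=cv2.INTER_CUBIC))
f=r.grab_frame("top"); im=f["frame"][:,:,::-1]
cv2.imwrite("pics/t22.png",cv2.resize(im[180:250,230:330],None,fx=7,fy=7,interpolation=cv2.INTER_CUBIC))
E
python3 go.py 436 -108 44 164
```

```text
t 23.82 p [ 436.4 -107.5   55.5] yaw 164.4 F [-0.3  0.  -0.3] w 37.5 q [-0.37 -0.04  1.84 -0.    1.35 -1.67]
offset [ 0.2 -0.6 11.5] rotvec [-0.01 -0.02  0.35] dyaw(world) -0.4
```

View pics/s22.png

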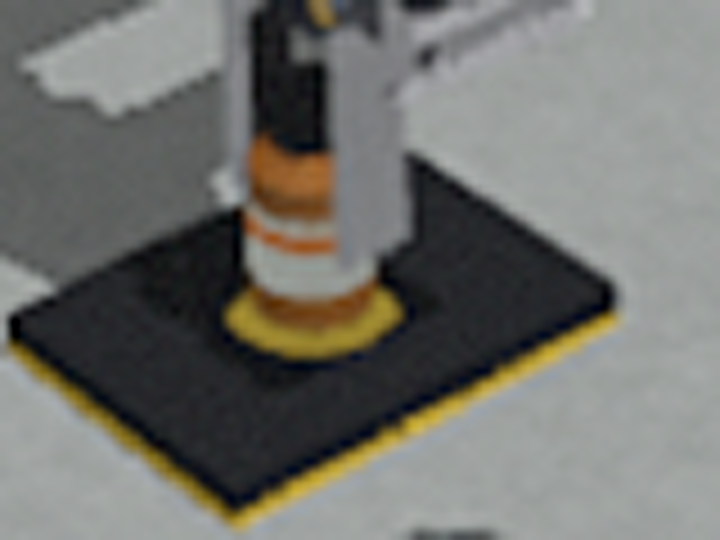

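View pics/t22.png

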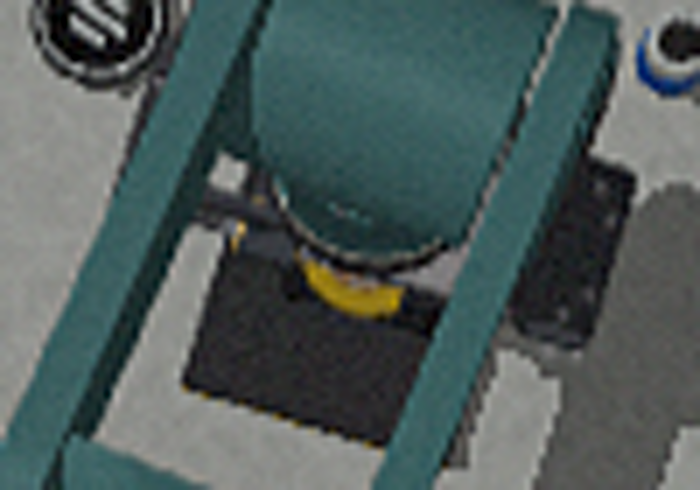

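Call:
servo_tool([
  {"claw":0.25,"offset":[-1,1,2],"rotation":[0,0,0]},
  {"claw":0.25,"offset":[-1,1,4],"rotation":[0,0,0]},
  {"claw":0.25,"offset":[-1,1,6],"rotation":[0,0,0]},
  {"claw":0.25,"offset":[-1,1,7],"rotation":[0,0,0]},
  {"claw":0.25,"offset":[-1,1,7],"rotation":[0,0,0]},
])

```text
t: 24.23
ee_pos: [0.4374, -0.1068, 0.0481]
tool_rot: [[-0.963, 0.27, -0.001], [0.27, 0.963, 0.0], [0.001, -0.0, -1.0]]
force: [0.7, -0.0, -0.2]
grip_width: 0.038
```

```bash
python3 - <<'E'
from cell import r
from h import *
f=r.grab_frame("scene"); im=f["frame"][:,:,::-1]
cv2.imwrite("pics/s23.png",cv2.resize(im[170:230,240:320],None,fx=9,fy=9,interpolation=cv2.INTER_CUBIC))
E
python3 go.py 436 -108 44 164
```

```text
t 24.28 p [ 437.5 -106.8   48.3] yaw 164.3 F [-0.  -0.2 -1.3] w 37.7 q [-0.37 -0.03  1.84 -0.    1.33 -1.66]
offset [ 1.1 -1.5  4.3] rotvec [-0.   -0.03  0.34] dyaw(world) -0.3
```

View pics/s23.png

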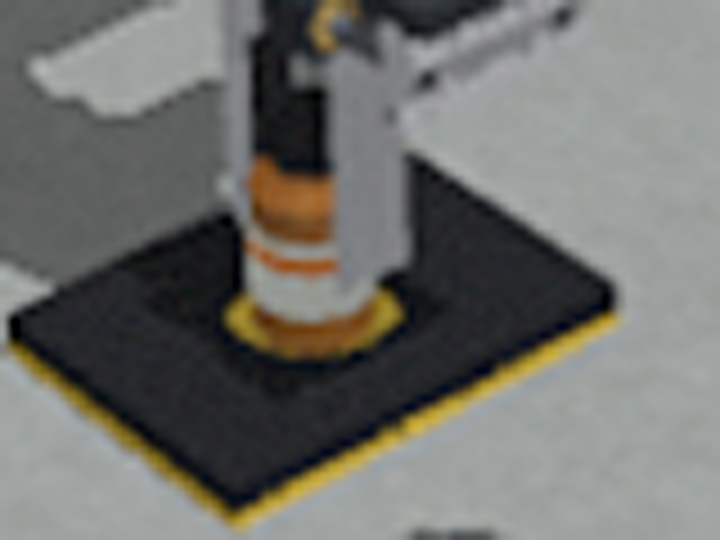

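Call:
servo_tool([
  {"claw":0.25,"offset":[0,0,1],"rotation":[0,0,0]},
  {"claw":0.25,"offset":[0,0,2],"rotation":[0,0,0]},
  {"claw":0.25,"offset":[0,0,2.8],"rotation":[0,0,0]},
  {"claw":0.25,"offset":[0,0,2.8],"rotation":[0,0,0]},
])

```text
t: 24.62
ee_pos: [0.4376, -0.1068, 0.0456]
tool_rot: [[-0.963, 0.27, -0.0], [0.27, 0.963, 0.0], [0.0, -0.0, -1.0]]
force: [-0.2, 0.7, -1.0]
grip_width: 0.0374
```

Call:
servo_tool([
  {"claw":0.25,"offset":[0,0,0.6],"rotation":[0,0,0]},
  {"claw":0.25,"offset":[0,0,1.2],"rotation":[0,0,0]},
  {"claw":0.25,"offset":[0,0,1.2],"rotation":[0,0,0]},
])

```text
t: 24.87
ee_pos: [0.4376, -0.1068, 0.0445]
tool_rot: [[-0.963, 0.27, -0.0], [0.27, 0.963, -0.0], [0.0, -0.0, -1.0]]
force: [0.7, 0.4, -1.1]
grip_width: 0.0374
```

Call:
servo_tool([
  {"claw":0.25,"offset":[0,0,0.5],"rotation":[0,0,0]},
  {"claw":0.25,"offset":[0,0,0.9],"rotation":[0,0,0]},
  {"claw":0.25,"offset":[0,0,0.9],"rotation":[0,0,0]},
])

```text
t: 25.12
ee_pos: [0.4377, -0.1069, 0.0439]
tool_rot: [[-0.963, 0.27, 0.0], [0.27, 0.963, -0.0], [-0.0, -0.0, -1.0]]
force: [-0.2, -0.8, 0.0]
grip_width: 0.0379
```

Call:
servo_tool([
  {"claw":0.25,"offset":[0,0,0.4],"rotation":[0,0,0]},
  {"claw":0.25,"offset":[0,0,0.6],"rotation":[0,0,0]},
  {"claw":0.25,"offset":[0,0,0.6],"rotation":[0,0,0]},
])

```text
t: 25.37
ee_pos: [0.4378, -0.1069, 0.0439]
tool_rot: [[-0.963, 0.27, 0.0], [0.27, 0.963, -0.0], [-0.0, -0.0, -1.0]]
force: [-2.7, 0.9, 5.5]
grip_width: 0.0378
```

Call:
servo_tool([
  {"claw":0.42,"offset":[0,0,0],"rotation":[0,0,0]},
  {"claw":0.48,"offset":[0,0,0],"rotation":[0,0,0]},
  {"claw":0.58,"offset":[0,0,0],"rotation":[0,0,0]},
  {"claw":0.68,"offset":[0,0,0],"rotation":[0,0,0]},
  {"claw":0.68,"offset":[0,0,0],"rotation":[0,0,0]},
])

```text
t: 25.78
ee_pos: [0.4376, -0.1068, 0.0429]
tool_rot: [[-0.963, 0.27, -0.0], [0.27, 0.963, 0.0], [0.0, -0.0, -1.0]]
force: [0.7, -0.5, -0.9]
grip_width: 0.0609
```

Call:
servo_tool([
  {"claw":0.68,"offset":[0,0,-6],"rotation":[0,0,0]},
  {"claw":0.68,"offset":[0,0,-20],"rotation":[0,0,0]},
  {"claw":0.68,"offset":[0,0,-45],"rotation":[0,0,0]},
  {"claw":0.68,"offset":[0,0,-75],"rotation":[0,0,0]},
  {"claw":0.68,"offset":[0,0,-110],"rotation":[0,0,0]},
])

```text
t: 26.2
ee_pos: [0.4365, -0.1064, 0.1531]
tool_rot: [[-0.963, 0.27, -0.003], [0.27, 0.963, 0.001], [0.003, 0.0, -1.0]]
force: [0.3, -1.1, -0.1]
grip_width: 0.0638
```

Call:
servo_tool([
  {"claw":0.68,"offset":[0,-20,-20],"rotation":[0,0,0]},
  {"claw":0.68,"offset":[0,-55,-30],"rotation":[0,0,0]},
  {"claw":0.68,"offset":[0,-90,-35],"rotation":[0,0,0]},
  {"claw":0.68,"offset":[0,-125,-35],"rotation":[0,0,0]},
  {"claw":0.68,"offset":[0,-160,-35],"rotation":[0,0,0]},
])

```text
t: 26.62
ee_pos: [0.3943, -0.2625, 0.1896]
tool_rot: [[-0.963, 0.269, 0.002], [0.269, 0.963, -0.002], [-0.003, -0.001, -1.0]]
force: [0.8, -0.7, 0.4]
grip_width: 0.0633
```

Call:
servo_tool([
  {"claw":0.68,"offset":[15,-35,0],"rotation":[0,0,0]},
  {"claw":0.68,"offset":[30,-70,0],"rotation":[0,0,0]},
  {"claw":0.68,"offset":[45,-105,0],"rotation":[0,0,0]},
  {"claw":0.68,"offset":[60,-140,0],"rotation":[0,0,0]},
  {"claw":0.68,"offset":[60,-140,0],"rotation":[0,0,0]},
])

```text
t: 27.03
ee_pos: [0.2949, -0.384, 0.1883]
tool_rot: [[-0.961, 0.277, -0.002], [0.277, 0.961, -0.003], [0.002, -0.003, -1.0]]
force: [-0.3, 0.4, 0.1]
grip_width: 0.064
```

```bash
python3 - <<'E'
from cell import r
from h import *
g={}
for n in("scene","top"):
    f=r.grab_frame(n); g[n]=f; cv2.imwrite(f"pics/{n}30.png",cv2.resize(f["frame"][:,:,::-1],None,fx=1.42,fy=1.42,interpolation=cv2.INTER_CUBIC))
im=g["scene"]["frame"][:,:,::-1]
cv2.imwrite("pics/s31.png",cv2.resize(im[150:230,240:340],None,fx=7,fy=7,interpolation=cv2.INTER_CUBIC))
im=g["top"]["frame"][:,:,::-1]
cv2.imwrite("pics/t31.png",cv2.resize(im[110:260,85:315],None,fx=3.4,fy=3.4,interpolation=cv2.INTER_CUBIC))
for n in g:
    h=cv2.cvtColor(g[n]["frame"],cv2.COLOR_RGB2HSV); m=(h[...,2]<75).astype(np.uint8)
    for b in blobs(m,60):
        q=rect(ray(g[n],b,.018))
        if 500<q[0][0]<540 and q[1]<60 and -20<q[0][1]<250: print(n,"cap",q)
E
python3 go.py
```

```text
scene cap (array([529.9, 234.3]), 54.9, 54.0, 33.4)
scene cap (array([528.9,   2.4]), 39.6, 37.6, -56.7)
top cap (array([515.7, 225. ]), 50.6, 50.6, 15.9)
top cap (array([5.256e+02, 3.000e-01]), 54.8, 51.0, 1.8)
t 27.13 p [ 298.2 -380.3  188.3] yaw 164.2 F [ 0.1  0.5 -0.5] w 63.8 q [-1.02 -0.05  1.58  0.    1.62 -2.32]
```

View pics/scene30.png

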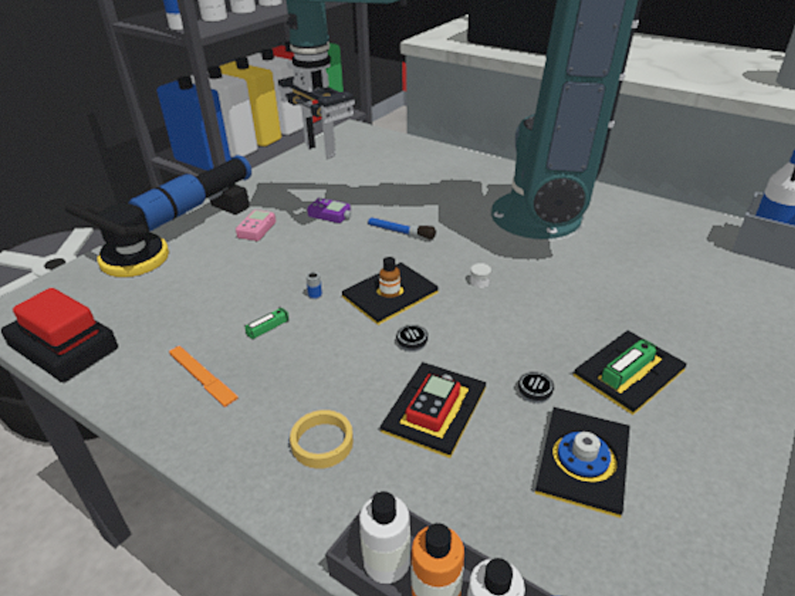

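View pics/t31.png

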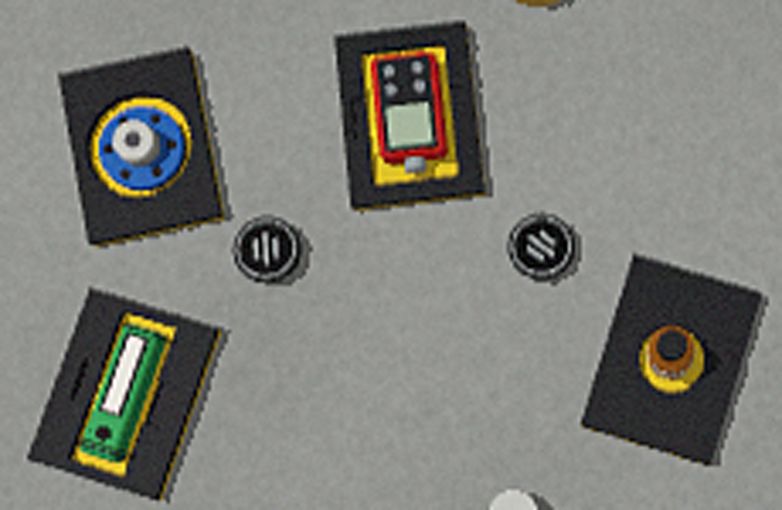

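View pics/s31.png

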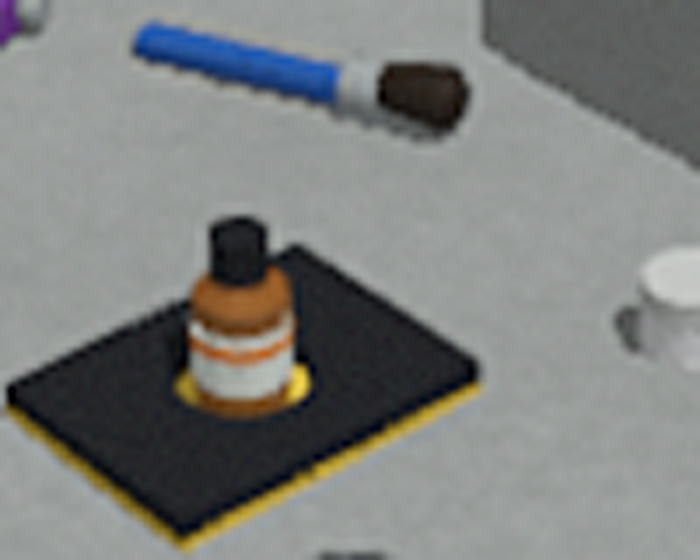

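```bash
python3 -c "
from cell import r
s=r.get_state(); print(s['t'],s['force'].round(1)); print(r.job_done())"
```

```text
27.1333 [ 0.1  0.5 -0.5]
the job is handed in; nothing more can be done
None
```

The detailing kit is put away. Gauge, lamp, plate and bottle, in that order, are each in the tray with their shape. I handed the job in at 27.1 s with the arm clear and the gripper empty.

- **Setting down:** I lowered each item in steps of about 1 mm until the force reading showed contact, then let go. Each time the tool was within about 0.3 mm of the height for the item to be on the recess floor.
- **Trays:** the last pictures from both cameras show all four items level inside their recesses, with yellow showing around the gauge, lamp and plate. The bottle stayed upright in every picture.
- **Bottle position:** it looks off-centre in its recess, further from the robot. The two cameras differed by about 3 mm on where that recess is, so I aimed in between. The height at contact shows it is on the floor, not on the rim.
- **Wheel caps:** from the scene camera both caps measure the same as at the start, to 0.1 mm. From the top camera `cap_b` agrees within 1.5 mm. `cap_a` reads about 4 mm different there, which I put down to its shadow joining the dark mask in the first picture, as the scene view shows no change.

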